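Sort the candle bench handful into its holders

ROBOT

A 7-joint arm with a two-finger parallel gripper is mounted at the origin on a cart in front of the work surface, level with it; the furniture and walls round the work are solid. World frame = base frame: x ahead of the robot, y to its left, z up, the work surface at z = 0. Lengths are in m, angles in rad, forces in N, time in s.
With the tool pointing down it reaches from about 0.35 to 0.9 m from the base axis. Payload 8.1 kg.
Tool frame: the origin (TCP) lies at the very end of the fingers, on their centre line; the grasp point (between the pads) lies 19 mm behind it; z points along the fingers, y is the line along which they close (so a half turn about z gives the same grasp; the last joint's range is limited). The gripper opens to 92 mm and grips with 3 to 60 N. Pads are 19 mm wide; open, the fingers measure 130 mm over their backs; the gripper's body (75 mm by 190 mm) begins 47 mm behind the grasp point.
Start: joints at [-1.409, 0.434, 0.025, 1.573, -0.012, 1.134, -0.075], TCP at [0.164, 0.603, 0.203] pointing down, gripper open.
Joint ranges: [-2.62, 2.62], [-0.44, 2.09], [-1.27, 1.32], [0.08, 2.57], [-1.32, 4.46], [0.12, 2], [-2.74, 2.74]. Speed limits (rad/s): [2.22, 2.22, 3.01, 3.01, 3.14, 3.14, 3.14].

INTERFACE

Orientations are given as a 3x3 rotation matrix whose columns are the frame's x, y, z axes.
In Python, from station import arm gives the robot as it stands. The module is installed in compiled form; this text tells all that it offers.
- The arm moves only by the tool arm_command, never from a script. Its arguments are lists of equal length, an entry for each row: "gripper": the opening, from -1 (shut) to 1 (fully open); "translation": the shift along the tool's x, y, z each as a share of 0.15 m, from -1 to 1, a list of three; "delta_rot": the turn, a rotation vector about the tool's x, y, z each as a share of 360 degrees, from -1 to 1, a list of three. In form: {"gripper": [gripper, ...], "translation": [[dx, dy, dz], ...], "delta_rot": [[wx, wy, wz], ...]}. A call has 1 to 8 rows; each row is the pose to reach, as a shift and turn from the pose commanded when the call began, along the tool's axes at that moment, turning the shorter way round; what a row does not reach only later rows make up. A row lasts 1/10 s, in which the tool goes at most 50 mm and 8.59 degrees, less where a joint would pass 70% of its speed; a pose out of reach is approached as far as the arm can. A call with a number of a shift or a turn outside -1 to 1 is refused whole. A call with a gripper value outside its range is refused whole. The fingers move at their own pace and stop on an object; "squeeze" is the grip in N (left out, the last holds). Time passes only in rows, so rows that repeat a pose let the fingers close. It gives the time, the measured TCP pose, the force, the opening and the grip force at its end, in the units of the state.
- arm.get_obs(): the state, without advancing time (a new reading comes with each control period).
- arm.grab_frame(name): name is "side" or "top" or "wrist"; returns the picture (384x512x3 uint8, red, green, blue); there is no depth.
- arm.calibration(name): a dict with "fovy" (degrees; the focal length in pixels is half the picture's height over the tangent of half this angle, whatever the lens; pixels are square), "cx", "cy" (the principal point, pixels), "R" (3x3) and "t" (3): a world point X has camera coordinates R X + t; the wrist camera has in their place "T_tool_cam" (4x4, takes a point from camera to tool coordinates, whose origin is the TCP and whose axes are the flange's). Camera axes: x right, y down, z forward; pixel columns grow to the right and rows downward; lengths in m; the calibration is good to about 2 mm. The wrist camera is an equidistant fisheye: a pixel r from the principal point sees the ray r / f radians off the axis. A picture is of the moment at which its call begins: read the wrist's pose just before it. calibration takes no time and is no camera call.
- arm.close_job(): hands the job in; it is judged then, once.
The state is a dict: "time": time; "qpos": joint angles; "joint_velocities": joint speeds; "tau": joint torques, N m; "ee_pos": TCP position; "ee_rot": TCP orientation; "wrist_force": force on the tool from outside, world axes, zero at the start; "ft_torque": the same for the moment, N m; "gripper_width": opening from 0.0 (shut) to 1.0 (fully open); "finger_force": force on a finger pad.
Only numpy, scipy, OpenCV 4.12 (cv2) and the standard library are available. Lean on these libraries where they do the work, as an engineer would, in place of code of your own. Each camera call takes 0.05 s, during which the arm holds its last target. There are 200 camera calls.

TASK

Tidy the loose things in front of the holders by kind: stand the two loose dropper bottles upright in the two empty cells of the three-cell rack, lay the marker pen and the screwdriver flat side by side in the low metal tray, and stand the striped carton upright in the single-pocket wooden holder. Leave the bottle that is already in the rack and the loose gold lid where they are, and let go of everything.

Things in the scene. Friction and masses are not known exactly. Their poses are not given: they have to be found in the camera images.
- bottle_a: loose amber dropper bottle with black dropper cap, standing upright: body 33 mm in diameter up to a height of about 60 mm, shoulder to 70 mm, cap and bulb (20 mm or less in diameter) to 104 mm; 62 g. Origin: centre of its underside, z up along its axis.
- bottle_b: second loose dropper bottle, the same as bottle_a; either bottle may use either empty cell. Origin: centre of its underside, z up.
- bottle_c: third, identical dropper bottle that already stands in the rack's end cell at +y of the rack's frame; it stays there. Origin: centre of its underside, z up.
- marker: black marker pen lying flat, 128 mm long along its own y, 19 mm wide (x) and 19 mm high; 22 g. Origin: centre of its underside, z up at the start.
- screwdriver_mid (a point): screwdriver lying flat, 156 mm long along its own y; red handle (about 21 mm thick) on the +y side, thin steel blade on the -y side. This point lies on its long axis, half-way along its length, 11 mm above the surface as it lies; its z points up at the start. Grip the handle, whose middle lies 40 mm towards +y of this point.
- carton: small striped carton standing on its narrow long side: 34 mm thick (x), 98 mm long (y), 62 mm high (z); 0.14 kg. Origin: centre of its underside, z up.
- spare_lid: loose flat gold tin lid, 71 mm in diameter, 13 mm high, lying among the things as a bystander; not to be moved. Origin: centre of its underside.
- bottle_rack: fixed light-wood rack, 60 mm (x) by 172 mm (y), 40 mm high, open at the top, with three square cells in a row along its y: cell centres at y = -56, 0 and +56 mm on the line x = 0, each 52 mm square inside, floor 4 mm above the underside, walls 4 mm thick. The cell at y = +56 mm is taken by bottle_c. Origin: centre of its underside, z up.
- tool_tray: fixed low aluminium tray, one open compartment: 108 mm (x) by 190 mm (y) outside, 100 by 182 mm inside, rim 21 mm high, floor 4 mm above the underside. Long tools lie along its y, side by side. Origin: centre of its underside, z up.
- carton_holder: fixed light-wood holder with one pocket, open at the top: 68 mm (x) by 132 mm (y) outside, 58 by 122 mm inside, 26 mm high, floor 5 mm above the underside. The carton stands in it with its length along the holder's y. Origin: centre of its underside, z up.

How it is judged:
At the end, for the whole second after the job is handed in: Loose bottles upright (0.12 rad) in the rack's two free cells, third bottle still in its own; marker and screwdriver flat in the tray (middles within 45 mm of its centre in x; 33 and 20 mm in y), screwdriver on its floor; carton upright in its pocket; lid within 30 mm of its start; all at rest (x of bottle_a in the frame of bottle_rack between -0.0125 and 0.0125 m and y of bottle_a in the frame of bottle_rack between -0.07 and 0.014 m and z of bottle_a in the frame of bottle_rack between -0.002 and 0.012 m and angle between each of bottle_a, bottle_b, bottle_c, carton's own z axis and vertical below 0.12 rad and linear speed of each of bottle_a, bottle_b, bottle_c, carton, marker below 0.02 m/s and x of bottle_b in the frame of bottle_rack between -0.0125 and 0.0125 m and y of bottle_b in the frame of bottle_rack between -0.07 and 0.014 m and z of bottle_b in the frame of bottle_rack between -0.002 and 0.012 m and x of bottle_c in the frame of bottle_rack between -0.0125 and 0.0125 m and y of bottle_c in the frame of bottle_rack between 0.042 and 0.07 m and z of bottle_c in the frame of bottle_rack between -0.002 and 0.012 m and x of marker in the frame of tool_tray between -0.045 and 0.045 m and y of marker in the frame of tool_tray between -0.033 and 0.033 m and z of marker in the frame of tool_tray between -0.002 and 0.025 m and angle between each of marker, screwdriver_mid's own y axis and vertical above 1.35 rad and x of screwdriver_mid in the frame of tool_tray between -0.045 and 0.045 m and y of screwdriver_mid in the frame of tool_tray between -0.02 and 0.02 m and z of screwdriver_mid in the frame of tool_tray between -0.002 and 0.022 m and x of carton in the frame of carton_holder between -0.014 and 0.014 m and y of carton in the frame of carton_holder between -0.014 and 0.014 m and z of carton in the frame of carton_holder between -0.002 and 0.012 m and distance of spare_lid from where it was at the start of the episode below 0.03 m); the robot touches nothing.
It fails at once if the gold lid was pushed more than 30 mm from its place (distance of spare_lid from where it was at the start of the episode above 0.03 m).
It fails at once if the bottle already in the rack was taken out or knocked over (distance of bottle_c from where it was at the start of the episode above 0.04 m or angle between bottle_c's own z axis and vertical above 0.5 rad).
It also fails if it takes over 136 s, if anything falls off the work surface, if the arm or the gripper's body presses on something with over 40 N, if the wrist force passes 120 N, or if a joint passes its speed limit or range.

## Working session

There is one attempt and no reset: what is moved stays moved. The work goes in short steps, Python scripts to look and compute and a tool call to move; the robot and the scene stay as the last step left them, time stands still between calls to the robot, and variables do not carry over. Pictures are saved under pics/ and viewed, at most 14 in all, crops included, and the job is handed in when it is done.

Besides the shell and the picture viewer there is one more tool, called after "Emit:" as name(argument=value, ...), one argument or row to a line, values as JSON. arm_command: Moves the arm, as the interface text tells. Shift numbers are shares of 0.15 m and turn numbers shares of 360 degrees, none past 1 either way. Its arguments: {"type":"object","properties":{"gripper":{"type":"array","items":{"type":"number"}},"translation":{"type":"array","items":{"type":"array","items":{"type":"number","minimum":-1,"maximum":1}}},"delta_rot":{"type":"array","items":{"type":"array","items":{"type":"number","minimum":-1,"maximum":1}}},"squeeze":{"type":"number"}},"required":["gripper","translation","delta_rot"]}

```bash
mkdir -p pics; python3 - <<'E'
from station import arm
import cv2,numpy as np
o=arm.get_obs()
print({k:np.round(v,3).tolist() for k,v in o.items()})
for n in ["side","top","wrist"]:
    cv2.imwrite(f"pics/{n}0.png",arm.grab_frame(n)[:,:,::-1])
    print(n,arm.calibration(n))
E
```

```text
{'time': 0.0, 'qpos': [-1.409, 0.435, 0.025, 1.574, -0.012, 1.134, -0.075], 'joint_velocities': [-0.0, -0.001, 0.002, -0.0, -0.001, -0.0, 0.0], 'tau': [-0.0, -66.783, 0.985, -31.449, -0.061, 0.042, 0.0], 'ee_pos': [0.164, 0.603, 0.202], 'ee_rot': [[-0.965, 0.262, -0.0], [0.262, 0.965, -0.002], [-0.0, -0.002, -1.0]], 'wrist_force': [0.243, -0.093, -0.195], 'ft_torque': [0.009, 0.03, 0.009], 'finger_force': 0.0, 'gripper_width': 1.001}
side {'fovy': 53.98866983680457, 'cx': 254.69301689975637, 'cy': 191.01028019753412, 'R': array([[ 0.82818992, -0.56002837,  0.02167213],
       [-0.2009933 , -0.33288864, -0.92129629],
       [ 0.52316647,  0.75865234, -0.38825696]]), 't': array([-0.51425846,  0.11565055,  0.84433564])}
top {'fovy': 57.364226017913396, 'cx': 250.72812066087775, 'cy': 196.04498833509908, 'R': array([[-0.02723392, -0.99899908, -0.0354846 ],
       [-0.98573355,  0.03273663, -0.16509902],
       [ 0.16609542,  0.03048206, -0.98563845]]), 't': array([-0.08856684,  0.53604901,  0.81738557])}
wrist {'fovy': 65.70646984690485, 'cx': 257.5409278381289, 'cy': 187.9698135464955, 'T_tool_cam': array([[-3.85796429e-04, -9.63751526e-01, -2.66801138e-01,
         7.30027178e-02],
       [ 9.99999919e-01, -3.42373782e-04, -2.09268759e-04,
         4.83691066e-04],
       [ 1.10337371e-04, -2.66801198e-01,  9.63751580e-01,
        -1.81496584e-01],
       [ 0.00000000e+00,  0.00000000e+00,  0.00000000e+00,
         1.00000000e+00]])}
```

View pics/top0.png

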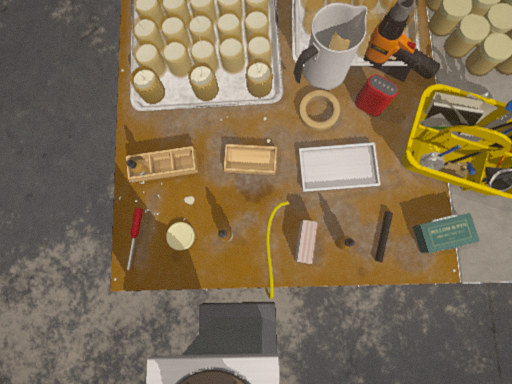

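View pics/side0.png

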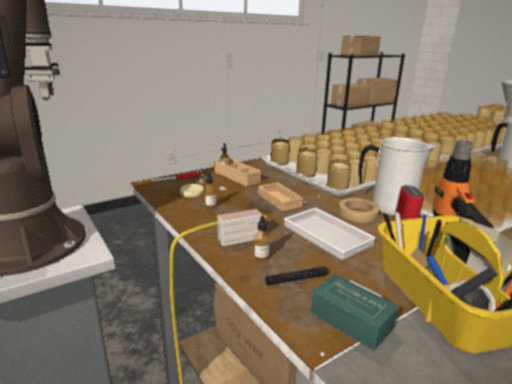

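```bash
cat > h.py <<'E'
from station import arm
import cv2,numpy as np
from scipy.spatial.transform import Rotation as Ro
def cam(n,o=None):
    c=arm.calibration(n); f=192/np.tan(np.radians(c["fovy"]/2))
    if n=="wrist":
        T=c["T_tool_cam"]; R=o["ee_rot"]@T[:3,:3]; p=o["ee_pos"]+o["ee_rot"]@T[:3,3]
    else: R=c["R"].T; p=-R@c["t"]
    return c,f,np.array(R),np.array(p)
def ray(n,uv,o=None):
    c,f,R,p=cam(n,o); d=(np.asarray(uv,float)-[c["cx"],c["cy"]])/f
    if n=="wrist":
        r=np.hypot(*d); v=np.array([*(d*np.sinc(r/np.pi)),np.cos(r)])
    else: v=np.array([*d,1])
    return p,R@v
def pt(n,uv,z,o=None):
    p,v=ray(n,uv,o); return p+v*(z-p[2])/v[2]
def px(n,X,o=None):
    c,f,R,p=cam(n,o); v=R.T@(np.asarray(X)-p)
    if n=="wrist":
        a=np.arctan2(np.hypot(v[0],v[1]),v[2]); d=v[:2]/max(np.hypot(v[0],v[1]),1e-9)*a
    else: d=v[:2]/v[2]
    return d*f+[c["cx"],c["cy"]]
def snap(name):
    o=arm.get_obs(); im=arm.grab_frame("wrist")[:,:,::-1].copy(); cv2.imwrite(f"pics/{name}.png",im)
    o={k:np.array(v) for k,v in o.items()}
    np.savez(f"{name}.npz",**o); return o,im
def load(name): return dict(np.load(f"{name}.npz")),cv2.imread(f"pics/{name}.png")
def go(pos,yaw=None):
    """print shift/turn numbers from the present pose to a tool-down pose; yaw = world angle of tool y (closing line)"""
    o=arm.get_obs(); R=np.array(o["ee_rot"]); t=R.T@(np.array(pos)-o["ee_pos"])/.15
    if yaw is None: y=np.arctan2(R[1,1],R[0,1])
    else:
        y0=np.arctan2(R[1,1],R[0,1]); y=y0+(yaw-y0+np.pi/2)%np.pi-np.pi/2
    Y=np.array([np.cos(y),np.sin(y),0]);Z=np.array([0,0,-1.]);X=np.cross(Y,Z)
    w=Ro.from_matrix(R.T@np.c_[X,Y,Z]).as_rotvec()/(2*np.pi)
    print("t",np.round(t,3).tolist(),"max",round(np.linalg.norm(t)*3,1),"rows; rot",np.round(w,4).tolist(),round(np.linalg.norm(w)*360/8.59,1),"rows; q7",round(float(o["qpos"][6]),2))
E
python3 - <<'E'
from h import *
for k,uv,z in [("rackC",(162,164),.04),("botc",(133,165),.1),("holder",(250,158),.026),("tray",(340,166),.02),("A",(223,233),.1),("B",(349,242),.1),("lid",(180,236),.013),("sdh",(137,212),.02),("sdtip",(128,268),.01),("carton1",(311,221),.062),("carton2",(303,261),.062),("mk1",(389,212),.019),("mk2",(379,261),.019)]:
    print(k,np.round(pt("top",uv,z),3))
print(px("top",[.164,.603,.2]))
go([.40,.10,.30],np.pi/2)
E
```

```text
rackC [0.623 0.117 0.04 ]
botc [0.607 0.168 0.1  ]
holder [ 0.634 -0.105  0.026]
tray [ 0.607 -0.332  0.02 ]
A [ 0.441 -0.042  0.1  ]
B [ 0.413 -0.321  0.1  ]
lid [0.442 0.076 0.013]
sdh [0.506 0.185 0.02 ]
sdtip [0.367 0.207 0.01 ]
carton1 [ 0.466 -0.246  0.062]
carton2 [ 0.374 -0.222  0.062]
mk1 [ 0.486 -0.444  0.019]
mk2 [ 0.368 -0.409  0.019]
[-119.54286145  386.36977311]
t [-2.399, -2.823, -0.65] max 11.3 rows; rot [-0.0002, -0.0, -0.0422] 1.8 rows; q7 -0.08
```

Emit:
arm_command(
  gripper=[1,1,1,1,1],
  translation=[
    [-0.86,-0.92,-0.5],
    [-0.86,-0.92,-0.5],
    [-0.86,-0.92,-0.5],
    [-0.86,-0.92,-0.5],
    [-0.86,-0.92,-0.5],
  ],
  delta_rot=[
    [0,0,0],
    [0,0,0],
    [0,0,0],
    [0,0,0],
    [0,0,0],
  ],
)

```text
time: 0.65
ee_pos: [0.2564, 0.4319, 0.2802]
ee_rot: [[-0.963, 0.269, 0.003], [0.269, 0.963, 0.002], [-0.002, 0.002, -1.0]]
wrist_force: [-0.1, 1.2, 0.3]
gripper_width: 1.001
finger_force: 0.0
```

Emit:
arm_command(
  gripper=[1,1,1,1,1],
  translation=[
    [-0.86,-0.92,0],
    [-0.86,-0.92,0],
    [-0.86,-0.92,0],
    [-0.86,-0.92,0],
    [-0.86,-0.92,0],
  ],
  delta_rot=[
    [0,0,0],
    [0,0,0],
    [0,0,0],
    [0,0,0],
    [0,0,0],
  ],
)

```text
time: 1.15
ee_pos: [0.3428, 0.2644, 0.2778]
ee_rot: [[-0.963, 0.269, 0.001], [0.269, 0.963, -0.001], [-0.001, -0.001, -1.0]]
wrist_force: [0.1, 0.1, -0.2]
gripper_width: 1.001
finger_force: 0.0
```

Emit:
arm_command(
  gripper=[1,1,1,1,1,1,1],
  translation=[
    [-0.86,-0.92,0],
    [-0.86,-0.92,0],
    [-0.86,-0.92,0],
    [-0.86,-0.92,0],
    [-0.86,-0.92,0],
    [-0.86,-0.92,0],
    [-0.86,-0.92,0],
  ],
  delta_rot=[
    [0,0,-0.0422],
    [0,0,-0.0422],
    [0,0,-0.0422],
    [0,0,-0.0422],
    [0,0,-0.0422],
    [0,0,-0.0422],
    [0,0,-0.0422],
  ],
)

```text
time: 1.85
ee_pos: [0.4282, 0.1038, 0.2774]
ee_rot: [[-1.0, -0.002, -0.001], [-0.002, 1.0, 0.0], [0.001, 0.0, -1.0]]
wrist_force: [0.4, -0.2, -0.5]
gripper_width: 1.001
finger_force: 0.0
```

```bash
python3 - <<'E'
from h import *
o,im=snap("w1"); print(o["time"],o["ee_pos"],o["ee_rot"],o["qpos"])
E
```

```text
1.85 [0.42822371 0.10379579 0.27740543] [[-9.99998162e-01 -1.81434429e-03 -6.19505961e-04]
 [-1.81449942e-03  9.99998323e-01  2.49942509e-04]
 [ 6.19051440e-04  2.51066143e-04 -9.99999777e-01]] [-0.73811272  0.05234565  0.40537396  1.89955955 -0.0226596   1.19451451
  1.24771385]
```

View pics/w1.png

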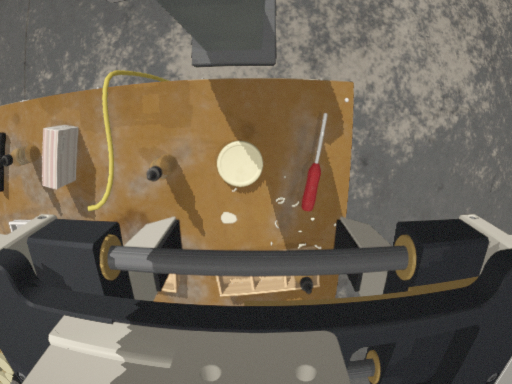

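Emit:
arm_command(
  gripper=[1,1,1,1],
  translation=[
    [-0.67,-0.3,0],
    [-0.67,-0.3,0],
    [-0.67,-0.3,0],
    [-0.67,-0.3,0],
  ],
  delta_rot=[
    [0,0,0],
    [0,0,0],
    [0,0,0],
    [0,0,0],
  ],
)

```text
time: 2.3
ee_pos: [0.53, 0.0579, 0.2769]
ee_rot: [[-1.0, -0.0, -0.001], [-0.0, 1.0, -0.001], [0.001, -0.001, -1.0]]
wrist_force: [-0.1, 0.9, 0.1]
gripper_width: 1.003
finger_force: 0.0
```

```bash
python3 - <<'E'
from h import *
o,im=snap("w3")
E
```

Emit:
arm_command(
  gripper=[1,1,1,1],
  translation=[
    [0,-1,0],
    [0,-1,0],
    [0,-1,0],
    [0,-1,0],
  ],
  delta_rot=[
    [0,0,0],
    [0,0,0],
    [0,0,0],
    [0,0,0],
  ],
)

```text
time: 2.75
ee_pos: [0.5273, -0.0987, 0.2784]
ee_rot: [[-1.0, 0.008, 0.001], [0.008, 1.0, -0.002], [-0.001, -0.002, -1.0]]
wrist_force: [0.5, -1.2, 0.5]
gripper_width: 1.0
finger_force: 0.0
```

Emit:
arm_command(
  gripper=[1,1,1,1],
  translation=[
    [0,-0.9,0],
    [0,-0.9,0],
    [0,-0.9,0],
    [0,-0.9,0],
  ],
  delta_rot=[
    [0,0,0],
    [0,0,0],
    [0,0,0],
    [0,0,0],
  ],
)

```text
time: 3.15
ee_pos: [0.5276, -0.2313, 0.278]
ee_rot: [[-1.0, 0.005, 0.0], [0.005, 1.0, -0.001], [-0.0, -0.001, -1.0]]
wrist_force: [0.2, 0.3, -0.4]
gripper_width: 0.999
finger_force: 0.0
```

```bash
python3 - <<'E'
from h import *
o,im=snap("w2")
print(o["time"],o["ee_pos"],o["qpos"])
a=cv2.imread("pics/w3.png"); c=np.vstack([a[60:340],im[60:340]])
cv2.imwrite("pics/c1.png",c)
E
```

```text
3.15 [ 0.5275575  -0.2312837   0.27802459] [-0.13880066  0.32795723  0.62909374  1.61856064 -0.19903039  1.25972195
  2.09137164]
```

View pics/c1.png

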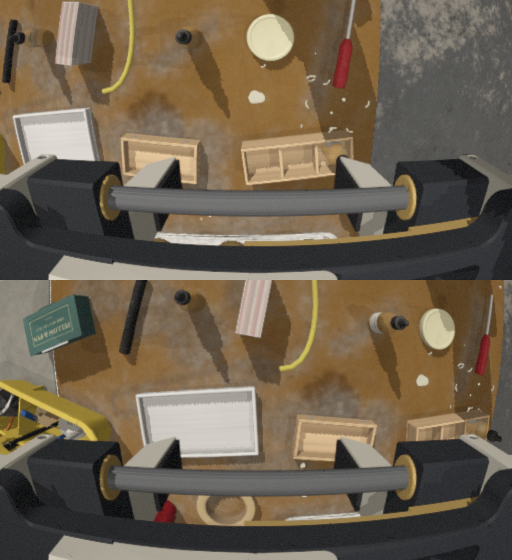

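```bash
python3 - <<'E'
from h import *
a=load("w3")[1]; b=load("w2")[1]
c=[a[185:250,235:365],a[185:250,110:240],b[155:250,130:265],b[155:250,240:390]]
r=lambda m,w,h:cv2.resize(m,(w,h),interpolation=cv2.INTER_CUBIC)
S=3
x=np.zeros((600,800,3),np.uint8)
x[0:195,0:390]=r(c[0],390,195);x[0:195,400:790]=r(c[1],390,195)
x[210:495,0:405]=r(c[2],405,285);x[210:495,410:800]=r(c[3],450,285)[:,:390]
cv2.imwrite("pics/c2.png",x)
y=np.zeros((600,800,3),np.uint8)
w=load("w1")[1]
d=[b[40:150,220:290],b[40:150,155:225],b[50:150,355:425]]
for i,m in enumerate(d): y[:m.shape[0]*3,i*250:i*250+210]=r(m,210,m.shape[0]*3)
cv2.imwrite("pics/c3.png",y[:340])
E
```

```text
(no output)
```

View pics/c2.png

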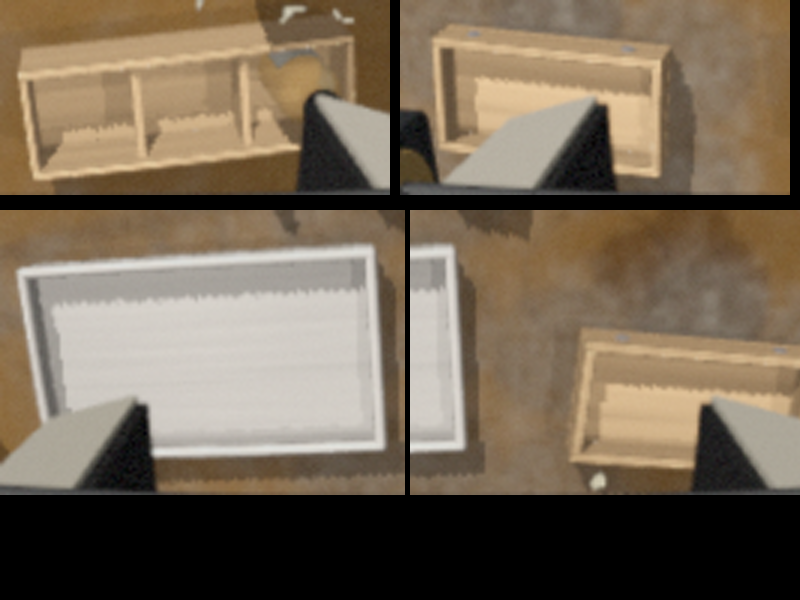

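View pics/c3.png

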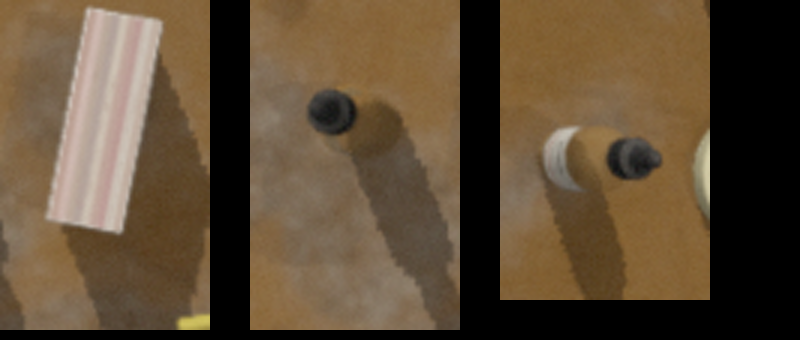

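```bash
cat > m.py <<'E'
from h import *
o3,_=load("w3");o2,i2=load("w2");o1,i1=load("w1")
def P(o,org,off,l,z): return [pt("wrist",((x-off[0])/3+org[0],(y-off[1])/3+org[1]),z,o)[:2] for x,y in l]
def rep(n,NL,NR,FL=None,FR=None):
    c=(NR+FL)/2 if FL is not None else (NL+FR)/2
    d=NR-NL; s=(NL-FL) if FL is not None else (NR-FR)
    # image right = +y of world
    print(n,"c",np.round(c,4),"L",round(np.hypot(*d),4),"W",round(np.hypot(*s),4),"yaw y-axis deg",round(np.degrees(np.arctan2(d[1],d[0])),1),"short",round(np.degrees(np.arctan2(-s[1],-s[0])),1))
a=P(o3,(235,185),(0,0),[(20,75),(354,38),(38,178)],.04); rep("rack",a[0],a[1],FL=a[2])
a=P(o3,(110,185),(400,0),[(433,40),(668,60),(658,175)],.026); rep("holder",a[0],a[1],FR=a[2])
a=P(o2,(130,155),(0,210),[(20,268),(373,246),(384,448)],.021); rep("tray",a[0],a[1],FR=a[2])
a=P(o2,(220,40),(0,0),[(87,8),(161,20),(122,233),(47,220)],.062)
print("carton",np.mean(a,0),np.round(a,3).tolist())
def tri(l):
    A=np.zeros((3,3));b=np.zeros(3)
    for n,uv,o in l:
        p,v=ray(n,uv,o);v=v/np.linalg.norm(v);M=np.eye(3)-np.outer(v,v);A+=M;b+=M@p
    return np.round(np.linalg.solve(A,b),4)
# bulb tops: A, B
print("B bulbtop",pt("wrist",(155+(331-250)/3,40+111/3),.1,o2))
print("A dark", pt("wrist",(355+(633-500)/3,50+158/3),.09,o2))
for nm,(o,im) in dict(w1=(o1,i1),w3=load("w3"),w2=(o2,i2)).items():
    g=im.max(2)
    for lab,X in (("A",(.441,-.042,.09)),("B",(.413,-.321,.09))):
        u=px("wrist",X,o).astype(int)
        m=np.zeros_like(g);y0,x0=max(u[1]-28,0),max(u[0]-28,0);m[y0:u[1]+28,x0:u[0]+28]=g[y0:u[1]+28,x0:u[0]+28]<55
        n,L,S,C=cv2.connectedComponentsWithStats(m)
        if n>1:
            k=1+np.argmax(S[1:,4]); print(nm,lab,C[k].round(1),S[k],pt("wrist",C[k],.087,o)[:2].round(4))
h=cv2.cvtColor(i1,cv2.COLOR_BGR2HSV); m=((h[...,0]<8)|(h[...,0]>172))&(h[...,1]>150)&(h[...,2]>60)
m=m.astype(np.uint8); m[:, :250]=0; m[240:]=0
c=max(cv2.findContours(m,0,1)[0],key=cv2.contourArea); r=cv2.minAreaRect(c); bp=cv2.boxPoints(r)
M=cv2.moments(c); e=cv2.fitLine(c,2,0,.01,.01).ravel(); uv=np.array([M["m10"],M["m01"]])/M["m00"]
p=[pt("wrist",q,.011,o1)[:2] for q in (uv,uv+e[:2]*20,uv-e[:2]*20,*bp,(325,115))]
print("sd handle",p[0].round(4),"axis deg",np.degrees(np.arctan2(*(p[1]-p[2])[::-1])),np.round(p[3:],3).tolist(), "tipdist",np.hypot(*(p[-1]-p[0])))
g=(i2.max(2)<60).astype(np.uint8); g[150:]=0
c=[c for c in cv2.findContours(g,0,1)[0] if cv2.contourArea(c)>300]
for q in c:
    r=cv2.minAreaRect(q); bp=cv2.boxPoints(r); b=[pt("wrist",x,.014,o2)[:2] for x in bp]
    print("dark",np.round(r[0]),np.round(r[1]),np.mean(b,0).round(4),np.round(b,3).tolist())
E
python3 m.py
```

```text
rack c [0.626  0.1237] L 0.1705 W 0.0577 yaw y-axis deg 96.3 short 8.3
holder c [ 0.6324 -0.104 ] L 0.1341 W 0.0672 yaw y-axis deg 85.8 short -8.7
tray c [ 0.6031 -0.3277] L 0.189 W 0.1105 yaw y-axis deg 92.7 short 2.6
carton [ 0.41707805 -0.2338826 ] [[0.366, -0.241], [0.372, -0.209], [0.468, -0.226], [0.462, -0.259]]
B bulbtop [ 0.41405573 -0.32175839  0.1       ]
A dark [ 0.44093    -0.04262498  0.09      ]
w1 A [153.3 175.8] [150 172   7   8  38] [ 0.4414 -0.0349]
w1 B [  3.  159.8] [  0 134  13  56 299] [ 0.4092 -0.3265]
w3 A [184.5  98. ] [178  93  13  11  99] [ 0.4426 -0.0332]
w3 B [ 12.5 102. ] [  4  80  21  46 392] [ 0.4174 -0.333 ]
w2 A [398.  103.8] [391  97  16  13 101] [ 0.4425 -0.0431]
w2 B [182.8  78.1] [175  73  15  12 131] [ 0.414  -0.3241]
sd handle [0.4782 0.1892] axis deg 171.04354502755365 [[0.514, 0.173], [0.438, 0.185], [0.441, 0.205], [0.519, 0.194], [0.364, 0.207]] tipdist 0.11537733023817591
dark [ 84. 101.] [25. 49.] [ 0.4256 -0.5205] [[0.46, -0.557], [0.379, -0.537], [0.392, -0.485], [0.471, -0.504]]
dark [133.  95.] [11. 78.] [ 0.4261 -0.4273] [[0.483, -0.454], [0.363, -0.419], [0.369, -0.401], [0.488, -0.435]]
```

Emit:
arm_command(
  gripper=[1,1,1,1,1,1],
  translation=[
    [0.757,-0.625,0.5],
    [0.757,-0.625,0.5],
    [0.757,-0.625,0.5],
    [0.757,-0.625,0.5],
    [0.757,-0.625,0.5],
    [0.757,-0.625,0.5],
  ],
  delta_rot=[
    [0,0,0.115],
    [0,0,0.115],
    [0,0,0.115],
    [0,0,0.115],
    [0,0,0.115],
    [0,0,0.115],
  ],
)

```text
time: 3.8
ee_pos: [0.4163, -0.3187, 0.2023]
ee_rot: [[-0.751, 0.661, 0.0], [0.661, 0.751, 0.002], [0.001, 0.002, -1.0]]
wrist_force: [0.6, 0.8, 0.8]
gripper_width: 1.001
finger_force: 0.0
```

Emit:
arm_command(
  gripper=[1,1,1,1,1,1],
  translation=[
    [0,0,0],
    [0,0,0],
    [0,0,0],
    [0,0,0],
    [0,0,0],
    [0,0,0],
  ],
  delta_rot=[
    [0,0,0.115],
    [0,0,0.115],
    [0,0,0.115],
    [0,0,0.115],
    [0,0,0.115],
    [0,0,0.115],
  ],
)

```text
time: 4.4
ee_pos: [0.4171, -0.3191, 0.2024]
ee_rot: [[-0.131, 0.991, 0.0], [0.991, 0.131, 0.001], [0.001, 0.0, -1.0]]
wrist_force: [-0.3, 0.5, 0.2]
gripper_width: 0.997
finger_force: 0.0
```

```bash
python3 - <<'E'
from h import *
o,im=snap("w4"); cv2.imwrite("pics/w4c.png",cv2.resize(im,None,fx=1.2,fy=1.2))
print(o["ee_pos"],o["qpos"])
go([.414,-.325,.046],np.radians(7))
E
```

```text
[ 0.41711231 -0.31909199  0.2024294 ] [-0.18579687  0.38279502  1.00723824  1.86763205 -0.36496025  1.09140321
  1.09260925]
t [-0.035, -0.024, 1.043] max 3.1 rows; rot [0.0, -0.0002, 0.0019] 0.1 rows; q7 1.1
```

View pics/w4.png

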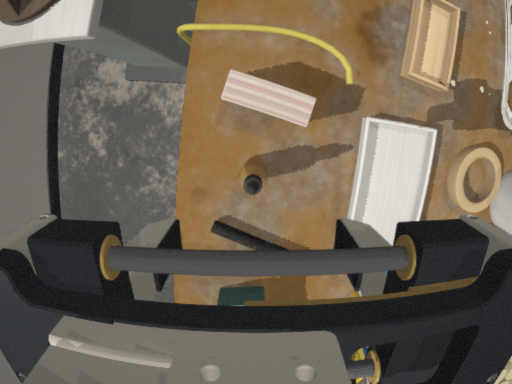

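```bash
python3 - <<'E'
from h import *
o,im=load("w4")
for z in (.075,.09,.1): print(pt("wrist",(253,184),z,o))
print(px("wrist",(.414,-.325,.09),o), px("wrist",o["ee_pos"],o))
m=(im.max(2)<55).astype(np.uint8);m[:165]=0;m[205:]=0;m[:,:235]=0;m[:,275:]=0
print(cv2.connectedComponentsWithStats(m)[2:])
E
```

```text
[ 0.41232553 -0.32815889  0.075     ]
[ 0.41207941 -0.32421273  0.09      ]
[ 0.41191533 -0.32158195  0.1       ]
[254.76424359 184.97458619] [258.71077292 221.04779819]
(array([[     0,      0,    512,    384, 196476],
       [   247,    175,     15,     18,    132]], dtype=int32), array([[255.50105865, 191.506016  ],
       [253.92424242, 182.54545455]]))
```

Emit:
arm_command(
  gripper=[1,1,1,1],
  translation=[
    [-0.035,-0.03,0.3],
    [-0.035,-0.03,0.6],
    [-0.035,-0.03,0.8],
    [-0.035,-0.03,0.8],
  ],
  delta_rot=[
    [0,0,0],
    [0,0,0],
    [0,0,0],
    [0,0,0],
  ],
)

```text
time: 4.85
ee_pos: [0.4105, -0.3244, 0.0796]
ee_rot: [[-0.132, 0.991, -0.005], [0.991, 0.132, 0.004], [0.005, -0.004, -1.0]]
wrist_force: [-0.2, -0.1, 0.5]
gripper_width: 1.005
finger_force: 0.0
```

Emit:
arm_command(
  gripper=[1,1,0.2,-0.5,-0.5,-0.5,-0.5,-0.5],
  translation=[
    [0,0,0.15],
    [0,0,0.24],
    [0,0,0.24],
    [0,0,0.24],
    [0,0,0.24],
    [0,0,0.24],
    [0,0,0.24],
    [0,0,0.24],
  ],
  delta_rot=[
    [0,0,0],
    [0,0,0],
    [0,0,0],
    [0,0,0],
    [0,0,0],
    [0,0,0],
    [0,0,0],
    [0,0,0],
  ],
  squeeze=15,
)

```text
time: 5.65
ee_pos: [0.4121, -0.3272, 0.0469]
ee_rot: [[-0.126, 0.992, 0.0], [0.992, 0.126, -0.0], [-0.0, 0.0, -1.0]]
wrist_force: [0.2, 0.2, -0.2]
gripper_width: 0.527
finger_force: 0.0
```

Emit:
arm_command(
  gripper=[-0.5,-0.5,-0.5,-0.5,-0.5],
  translation=[
    [0,0,0],
    [0,0,0],
    [0,0,0],
    [0,0,0],
    [0,0,0],
  ],
  delta_rot=[
    [0,0,0],
    [0,0,0],
    [0,0,0],
    [0,0,0],
    [0,0,0],
  ],
)

```text
time: 6.15
ee_pos: [0.4119, -0.3272, 0.0466]
ee_rot: [[-0.126, 0.992, -0.0], [0.992, 0.126, 0.0], [0.0, -0.0, -1.0]]
wrist_force: [-0.3, 0.9, 0.7]
gripper_width: 0.251
finger_force: 0.0
```

```bash
python3 - <<'E'
from h import *
o,im=snap("w5")
a=arm.grab_frame("side")[:,:,::-1]
b=cv2.resize(a[180:300,180:360],(540,360),interpolation=cv2.INTER_CUBIC)
cv2.imwrite("pics/c5.png",np.hstack([cv2.resize(im[130:370,130:400],(260,231)),cv2.resize(b,(346,231))]))
print(arm.get_obs()["gripper_width"],arm.get_obs()["finger_force"])
E
```

```text
0.2507995075686688 0.0
```

View pics/c5.png

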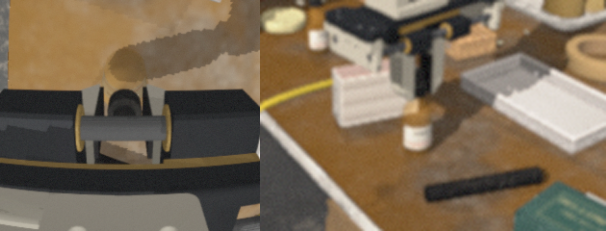

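```bash
python3 - <<'E'
from h import *
o,im=load("w5")
for z in (.06,.08,.1): print(z,px("wrist",(*o["ee_pos"][:2],z),o), px("wrist",(.412,-.320,z),o),px("wrist",(.412,-.307,z),o))
c=im[190:300,200:320]; cv2.imwrite("pics/c6.png",cv2.resize(c,None,fx=4,fy=4,interpolation=cv2.INTER_CUBIC))
E
```

```text
0.06 [258.74733781 229.16358853] [260.33726944 218.40668252] [263.14588959 198.1434222 ]
0.08 [258.79324193 243.53010666] [260.56970881 231.81398461] [263.73118144 209.5295737 ]
0.1 [258.84795786 261.38891871] [260.85670016 248.61958768] [264.46812257 224.00603991]
```

View pics/c6.png

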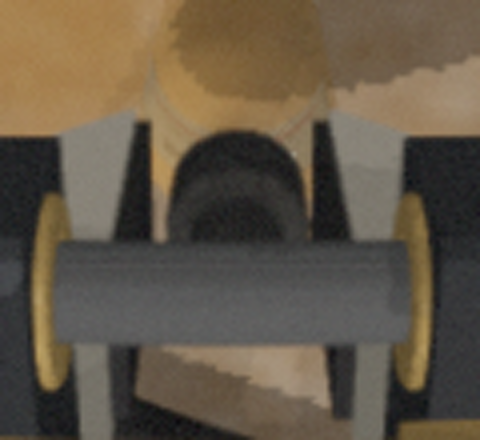

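Emit:
arm_command(
  gripper=[-0.5,-0.5,-1,-1,-1,-1,-1,-1],
  translation=[
    [0.02,0,0],
    [0.04,0,0],
    [0.04,0,0],
    [0.04,0,0],
    [0.04,0,0],
    [0.04,0,0],
    [0.04,0,0],
    [0.04,0,0],
  ],
  delta_rot=[
    [0,0,0],
    [0,0,0],
    [0,0,0],
    [0,0,0],
    [0,0,0],
    [0,0,0],
    [0,0,0],
    [0,0,0],
  ],
  squeeze=15,
)

```text
time: 7.05
ee_pos: [0.4112, -0.3213, 0.0466]
ee_rot: [[-0.125, 0.992, 0.0], [0.992, 0.125, 0.0], [0.0, 0.0, -1.0]]
wrist_force: [-0.7, 0.3, -0.6]
gripper_width: 0.201
finger_force: 15.0
```

Emit:
arm_command(
  gripper=[-1,-1,-1,-1,-1],
  translation=[
    [0,0,-0.15],
    [0,0,-0.4],
    [0,0,-0.7],
    [0,0,-0.9],
    [0,0,-0.9],
  ],
  delta_rot=[
    [0,0,0],
    [0,0,0],
    [0,0,0],
    [0,0,0],
    [0,0,0],
  ],
)

```text
time: 7.55
ee_pos: [0.4128, -0.3231, 0.1853]
ee_rot: [[-0.125, 0.992, 0.006], [0.992, 0.125, -0.003], [-0.004, 0.005, -1.0]]
wrist_force: [1.0, 0.6, -1.1]
gripper_width: 0.2
finger_force: 15.0
```

```bash
python3 - <<'E'
from h import *
o,im=snap("w6")
cv2.imwrite("pics/c7.png",im[120:320,140:380])
go([.633,.068,.18],np.radians(7))
E
```

```text
t [2.393, 1.788, 0.023] max 9.0 rows; rot [0.0005, 0.0003, 0.0007] 0.0 rows; q7 1.12
```

View pics/c7.png

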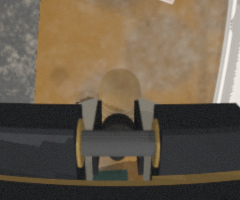

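Emit:
arm_command(
  gripper=[-1,-1,-1,-1],
  translation=[
    [0.25,0.19,0],
    [0.5,0.38,0],
    [0.8,0.6,0],
    [0.8,0.6,0],
  ],
  delta_rot=[
    [0,0,0],
    [0,0,0],
    [0,0,0],
    [0,0,0],
  ],
)

```text
time: 8.0
ee_pos: [0.488, -0.1837, 0.1795]
ee_rot: [[-0.135, 0.991, -0.002], [0.991, 0.135, 0.003], [0.003, -0.002, -1.0]]
wrist_force: [-0.9, -0.4, -1.4]
gripper_width: 0.197
finger_force: 15.0
```

Emit:
arm_command(
  gripper=[-1,-1,-1,-1],
  translation=[
    [0.27,0.2,0],
    [0.53,0.4,0],
    [0.8,0.6,0],
    [0.8,0.6,0],
  ],
  delta_rot=[
    [0,0,0],
    [0,0,0],
    [0,0,0],
    [0,0,0],
  ],
)

```text
time: 8.4
ee_pos: [0.562, -0.0523, 0.1791]
ee_rot: [[-0.137, 0.991, -0.002], [0.991, 0.137, 0.002], [0.002, -0.002, -1.0]]
wrist_force: [0.4, 0.1, -0.7]
gripper_width: 0.206
finger_force: 15.0
```

Emit:
arm_command(
  gripper=[-1,-1,-1,-1,-1],
  translation=[
    [0.3,0.2,0],
    [0.55,0.4,0],
    [0.75,0.55,0],
    [0.79,0.59,0],
    [0.79,0.59,0],
  ],
  delta_rot=[
    [0,0,0],
    [0,0,0],
    [0,0,0],
    [0,0,0],
    [0,0,0],
  ],
)

```text
time: 8.9
ee_pos: [0.6323, 0.0695, 0.1797]
ee_rot: [[-0.129, 0.992, -0.002], [0.992, 0.129, -0.001], [-0.001, -0.002, -1.0]]
wrist_force: [-0.1, -1.3, -0.9]
gripper_width: 0.203
finger_force: 15.0
```

```bash
python3 - <<'E'
from h import *
o,im=snap("w7"); print(o["qpos"])
go([.633,.068,.054],np.radians(7))
cv2.imwrite("pics/c8.png",cv2.resize(im[60:310,130:400],None,fx=2,fy=2,interpolation=cv2.INTER_CUBIC))
E
```

```text
[-0.77033228  0.61079395  0.93823417  1.62092988 -0.5220052   1.18335409
  0.4146578 ]
t [0.005, 0.011, 0.842] max 2.5 rows; rot [-0.0004, 0.0002, 0.0006] 0.0 rows; q7 0.41
```

View pics/c8.png

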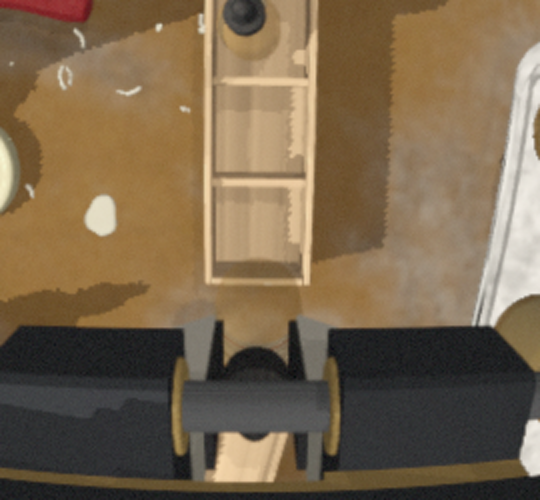

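```bash
python3 - <<'E'
from h import *
o,im=load("w7")
q=lambda x,y,z=.04: pt("wrist",(130+x/2,60+y/2),z,o)[:2]
e=(q(206,284)+q(311,284))/2; d1=(q(207,182)+q(311,182))/2; d2=(q(206,82)+q(315,82))/2
u=(d2-e)/np.linalg.norm(d2-e); print(e,d1,d2,np.degrees(np.arctan2(u[1],u[0])),np.linalg.norm(d1-e),np.linalg.norm(d2-d1))
for c in (e+u*.086,d1+u*.028,d2-u*.028): print(c)
print("width",np.linalg.norm(q(206,284)-q(311,284)))
# cap/bulb of bottle_c, held cap
print("botc bulb",q(243,14,.104))
E
```

```text
[0.63704526 0.03674553] [0.62973273 0.09480828] [0.62349571 0.14896592] 96.88459445679706 0.0585214150406549 0.05451559393589239
[0.62673644 0.12212544]
[0.62637637 0.12260639]
[0.62685207 0.12116781]
width 0.05986174803835838
botc bulb [0.61224821 0.17582162]
```

Emit:
arm_command(
  gripper=[-1,-1,-1,-1,-1,-1,-1],
  translation=[
    [0,0.01,0.2],
    [0,0.01,0.4],
    [0,0.01,0.55],
    [0,0.01,0.7],
    [0,0.01,0.8],
    [0,0.01,0.85],
    [0,0.01,0.85],
  ],
  delta_rot=[
    [0,0,0],
    [0,0,0],
    [0,0,0],
    [0,0,0],
    [0,0,0],
    [0,0,0],
    [0,0,0],
  ],
)

```text
time: 9.65
ee_pos: [0.6334, 0.0674, 0.0536]
ee_rot: [[-0.124, 0.992, -0.001], [0.992, 0.124, -0.0], [-0.0, -0.001, -1.0]]
wrist_force: [-0.1, 0.6, -0.3]
gripper_width: 0.202
finger_force: 15.0
```

```bash
python3 - <<'E'
from h import *
o=arm.get_obs(); print(o["wrist_force"],o["gripper_width"])
go([.633,.0665,.0515],np.radians(7))
E
```

```text
[-0.12856588  0.62823844 -0.34441458] 0.20202172611617517
t [-0.005, -0.003, 0.014] max 0.0 rows; rot [-0.0002, 0.0, 0.0004] 0.0 rows; q7 0.51
```

Lower 2 mm, release, and retreat.

Emit:
arm_command(
  gripper=[-1,-1,-0.2,-0.2,-0.2,-0.2,-0.2],
  translation=[
    [0,0,0.015],
    [0,0,0.015],
    [0,0,0.015],
    [0,0,0.015],
    [0,0,0.015],
    [0,0,0.015],
    [0,0,0.015],
  ],
  delta_rot=[
    [0,0,0],
    [0,0,0],
    [0,0,0],
    [0,0,0],
    [0,0,0],
    [0,0,0],
    [0,0,0],
  ],
)

```text
time: 10.35
ee_pos: [0.6341, 0.0684, 0.052]
ee_rot: [[-0.126, 0.992, 0.0], [0.992, 0.126, 0.0], [0.0, 0.0, -1.0]]
wrist_force: [-0.0, -0.0, -0.4]
gripper_width: 0.396
finger_force: 0.0
```

Emit:
arm_command(
  gripper=[-0.2,-0.2,-0.2,0,0.3,0.5],
  translation=[
    [0,0,-0.1],
    [0,0,-0.3],
    [0,0,-0.6],
    [0,0,-0.9],
    [0,0,-0.9],
    [0,0,-0.9],
  ],
  delta_rot=[
    [0,0,0],
    [0,0,0],
    [0,0,0],
    [0,0,0],
    [0,0,0],
    [0,0,0],
  ],
)

```text
time: 10.95
ee_pos: [0.6348, 0.0682, 0.1888]
ee_rot: [[-0.126, 0.992, 0.003], [0.992, 0.126, 0.001], [0.0, 0.003, -1.0]]
wrist_force: [-1.2, -0.4, -1.3]
gripper_width: 0.613
finger_force: 0.0
```

```bash
python3 - <<'E'
from h import *
go([.442,-.036,.17],np.radians(7))
E
```

```text
t [-0.528, -1.363, 0.121] max 4.4 rows; rot [0.0005, -0.0001, 0.0006] 0.0 rows; q7 0.41
```

Emit:
arm_command(
  gripper=[0.6,0.6,0.6,0.6],
  translation=[
    [-0.1,-0.25,0],
    [-0.2,-0.5,0],
    [-0.26,-0.68,0],
    [-0.26,-0.68,0],
  ],
  delta_rot=[
    [0,0,0],
    [0,0,0],
    [0,0,0],
    [0,0,0],
  ],
)

```text
time: 11.35
ee_pos: [0.5336, 0.0148, 0.1861]
ee_rot: [[-0.122, 0.993, -0.004], [0.993, 0.122, 0.001], [0.002, -0.004, -1.0]]
wrist_force: [0.6, -0.7, -0.2]
gripper_width: 0.799
finger_force: 0.0
```

Emit:
arm_command(
  gripper=[0.6,0.6,0.6,0.6],
  translation=[
    [-0.1,-0.25,0],
    [-0.2,-0.5,0],
    [-0.27,-0.68,0],
    [-0.27,-0.68,0],
  ],
  delta_rot=[
    [0,0,0],
    [0,0,0],
    [0,0,0],
    [0,0,0],
  ],
)

```text
time: 11.75
ee_pos: [0.4381, -0.0374, 0.1861]
ee_rot: [[-0.123, 0.992, -0.003], [0.992, 0.123, 0.002], [0.002, -0.003, -1.0]]
wrist_force: [0.9, 0.4, -0.5]
gripper_width: 0.804
finger_force: 0.0
```

```bash
python3 - <<'E'
from h import *
o,im=snap("w8"); print(o["ee_pos"],px("wrist",(.442,-.037,.09),o))
u=px("wrist",(.442,-.037,.09),o).astype(int)
m=np.zeros(im.shape[:2],np.uint8);s=np.s_[u[1]-22:u[1]+18,u[0]-25:u[0]+25];m[s]=im.max(2)[s]<60
n,L,S,C=cv2.connectedComponentsWithStats(m);print(S,C)
k=1+np.argmax(S[1:,4])
for z in (.08,.09,.1):
    p=pt("wrist",C[k],z,o);print(p)
go([*p[:2],.0465],np.radians(7))
E
```

```text
[ 0.43812805 -0.03739243  0.18614461] [262.89357702 184.05429918]
[[     0      0    512    384 196494]
 [   255    172     15      6     31]
 [   257    177     12     13     83]] [[255.4957556  191.50702312]
 [262.83870968 173.5483871 ]
 [262.80722892 181.57831325]]
[ 0.44204325 -0.03705869  0.08      ]
[ 0.44160449 -0.03456317  0.09      ]
[ 0.44116572 -0.03206765  0.1       ]
t [0.024, 0.009, 0.934] max 2.8 rows; rot [-0.0001, -0.0003, 0.0004] 0.0 rows; q7 0.43
```

Emit:
arm_command(
  gripper=[0.6,0.6,0.6,0.6,0.6],
  translation=[
    [0.02,0.02,0.25],
    [0.02,0.02,0.5],
    [0.02,0.02,0.75],
    [0.02,0.02,0.93],
    [0.02,0.02,0.93],
  ],
  delta_rot=[
    [0,0,0],
    [0,0,0],
    [0,0,0],
    [0,0,0],
    [0,0,0],
  ],
)

```text
time: 12.3
ee_pos: [0.4427, -0.0325, 0.0444]
ee_rot: [[-0.126, 0.992, -0.006], [0.992, 0.126, -0.001], [-0.001, -0.006, -1.0]]
wrist_force: [1.0, 0.3, 1.1]
gripper_width: 0.797
finger_force: 0.0
```

Emit:
arm_command(
  gripper=[0,-0.5,-1,-1,-1,-1,-1,-1],
  translation=[
    [0,0,0],
    [0,0,0],
    [0,0,0],
    [0,0,0],
    [0,0,0],
    [0,0,0],
    [0,0,0],
    [0,0,0],
  ],
  delta_rot=[
    [0,0,0],
    [0,0,0],
    [0,0,0],
    [0,0,0],
    [0,0,0],
    [0,0,0],
    [0,0,0],
    [0,0,0],
  ],
  squeeze=15,
)

```text
time: 13.1
ee_pos: [0.4443, -0.0327, 0.0474]
ee_rot: [[-0.126, 0.992, 0.0], [0.992, 0.126, 0.0], [0.0, 0.0, -1.0]]
wrist_force: [0.8, 0.0, 0.5]
gripper_width: 0.203
finger_force: 14.9
```

Emit:
arm_command(
  gripper=[-1,-1,-1],
  translation=[
    [0,0,0],
    [0,0,0],
    [0,0,0],
  ],
  delta_rot=[
    [0,0,0],
    [0,0,0],
    [0,0,0],
  ],
)

```text
time: 13.4
ee_pos: [0.4443, -0.0328, 0.0474]
ee_rot: [[-0.126, 0.992, 0.0], [0.992, 0.126, 0.0], [-0.0, 0.0, -1.0]]
wrist_force: [-0.3, 0.6, 1.6]
gripper_width: 0.198
finger_force: 15.0
```

Emit:
arm_command(
  gripper=[-1,-1,-1,-1,-1],
  translation=[
    [0,0,-0.15],
    [0,0,-0.4],
    [0,0,-0.7],
    [0,0,-0.95],
    [0,0,-0.95],
  ],
  delta_rot=[
    [0,0,0],
    [0,0,0],
    [0,0,0],
    [0,0,0],
    [0,0,0],
  ],
)

```text
time: 13.9
ee_pos: [0.4468, -0.0331, 0.1935]
ee_rot: [[-0.126, 0.992, 0.006], [0.992, 0.126, 0.002], [0.001, 0.006, -1.0]]
wrist_force: [-0.3, -0.1, -0.4]
gripper_width: 0.202
finger_force: 14.9
```

Emit:
arm_command(
  gripper=[-1,-1,-1,-1],
  translation=[
    [0.15,0.2,0],
    [0.3,0.45,0],
    [0.44,0.667,0],
    [0.44,0.667,0],
  ],
  delta_rot=[
    [0,0,0],
    [0,0,0],
    [0,0,0],
    [0,0,0],
  ],
)

```text
time: 14.3
ee_pos: [0.5381, 0.0496, 0.1884]
ee_rot: [[-0.132, 0.991, 0.0], [0.991, 0.132, -0.001], [-0.001, 0.0, -1.0]]
wrist_force: [-0.5, -0.2, -0.9]
gripper_width: 0.203
finger_force: 14.9
```

Emit:
arm_command(
  gripper=[-1,-1,-1,-1,-1],
  translation=[
    [0.15,0.2,0],
    [0.3,0.45,0],
    [0.435,0.667,0],
    [0.435,0.667,0],
    [0.435,0.667,0],
  ],
  delta_rot=[
    [0,0,0],
    [0,0,0],
    [0,0,0],
    [0,0,0],
    [0,0,0],
  ],
)

```text
time: 14.8
ee_pos: [0.6259, 0.1222, 0.1885]
ee_rot: [[-0.126, 0.992, -0.002], [0.992, 0.126, -0.002], [-0.001, -0.002, -1.0]]
wrist_force: [-0.2, -1.0, -1.4]
gripper_width: 0.203
finger_force: 14.9
```

```bash
python3 - <<'E'
from h import *
o=arm.get_obs(); print(o["ee_pos"],o["gripper_width"])
go([.6266,.122,.0525],np.radians(7))
E
```

```text
[0.62589108 0.12220686 0.18848011] 0.20293965218022858
t [-0.001, 0.006, 0.907] max 2.7 rows; rot [-0.0003, 0.0002, 0.0007] 0.0 rows; q7 0.34
```

Emit:
arm_command(
  gripper=[-1,-1,-1,-1,-1,-1,-1,-1],
  translation=[
    [0,0.005,0.2],
    [0,0.005,0.4],
    [0,0.005,0.55],
    [0,0.005,0.7],
    [0,0.005,0.82],
    [0,0.005,0.9],
    [0,0.005,0.9],
    [0,0.005,0.9],
  ],
  delta_rot=[
    [0,0,0],
    [0,0,0],
    [0,0,0],
    [0,0,0],
    [0,0,0],
    [0,0,0],
    [0,0,0],
    [0,0,0],
  ],
)

```text
time: 15.6
ee_pos: [0.6271, 0.122, 0.0555]
ee_rot: [[-0.125, 0.992, 0.0], [0.992, 0.125, -0.0], [-0.0, 0.0, -1.0]]
wrist_force: [1.4, 0.3, -0.9]
gripper_width: 0.202
finger_force: 14.9
```

Emit:
arm_command(
  gripper=[-1,-0.2,-0.2,-0.2,-0.2,-0.2,-0.2],
  translation=[
    [0,0,0.008],
    [0,0,0.008],
    [0,0,0.008],
    [0,0,0.008],
    [0,0,0.008],
    [0,0,0.008],
    [0,0,0.008],
  ],
  delta_rot=[
    [0,0,0],
    [0,0,0],
    [0,0,0],
    [0,0,0],
    [0,0,0],
    [0,0,0],
    [0,0,0],
  ],
)

```text
time: 16.3
ee_pos: [0.6271, 0.1226, 0.0537]
ee_rot: [[-0.126, 0.992, 0.0], [0.992, 0.126, -0.0], [-0.0, 0.0, -1.0]]
wrist_force: [0.9, 0.3, 0.7]
gripper_width: 0.398
finger_force: 0.0
```

Emit:
arm_command(
  gripper=[-0.2,-0.2,-0.2,0,0.3,0.5],
  translation=[
    [0,0,-0.1],
    [0,0,-0.3],
    [0,0,-0.6],
    [0,0,-0.9],
    [0,0,-0.9],
    [0,0,-0.9],
  ],
  delta_rot=[
    [0,0,0],
    [0,0,0],
    [0,0,0],
    [0,0,0],
    [0,0,0],
    [0,0,0],
  ],
)

```text
time: 16.9
ee_pos: [0.6278, 0.1226, 0.1907]
ee_rot: [[-0.126, 0.992, 0.003], [0.992, 0.126, 0.001], [0.001, 0.003, -1.0]]
wrist_force: [-0.5, 1.0, -0.7]
gripper_width: 0.608
finger_force: 0.0
```

```bash
python3 - <<'E'
from h import *
o=arm.get_obs(); print(o["ee_pos"],o["qpos"])
go([.478,.189,.19],np.radians(82))
go([.478,.189,.19],np.radians(262))
E
```

```text
[0.62778584 0.12257207 0.19065903] [-0.86561076  0.61251835  0.96783185  1.60413839 -0.53252505  1.20736816
  0.33649516]
t [0.565, -0.935, 0.002] max 3.3 rows; rot [0.0005, 0.0002, -0.2077] 8.7 rows; q7 0.34
t [0.565, -0.935, 0.002] max 3.3 rows; rot [0.0005, 0.0002, -0.2077] 8.7 rows; q7 0.34
```

Emit:
arm_command(
  gripper=[0.6,0.6,0.6,0.6,0.6,0.6],
  translation=[
    [0.14,-0.23,0],
    [0.28,-0.47,0],
    [0.42,-0.7,0],
    [0.565,-0.935,0],
    [0.565,-0.935,0],
    [0.565,-0.935,0],
  ],
  delta_rot=[
    [0,0,-0.02],
    [0,0,-0.04],
    [0,0,-0.06],
    [0,0,-0.08],
    [0,0,-0.1],
    [0,0,-0.12],
  ],
)

```text
time: 17.5
ee_pos: [0.4749, 0.1905, 0.1879]
ee_rot: [[-0.776, 0.63, -0.002], [0.63, 0.776, -0.0], [0.002, -0.001, -1.0]]
wrist_force: [0.3, -0.6, -0.4]
gripper_width: 0.802
finger_force: 0.0
```

Emit:
arm_command(
  gripper=[0.6,0.6,0.6,0.6,0.6,0.6],
  translation=[
    [0,0,0],
    [0,0,0],
    [0,0,0],
    [0,0,0],
    [0,0,0],
    [0,0,0],
  ],
  delta_rot=[
    [0,0,-0.02],
    [0,0,-0.04],
    [0,0,-0.06],
    [0,0,-0.085],
    [0,0,-0.085],
    [0,0,-0.085],
  ],
)

```text
time: 18.1
ee_pos: [0.4767, 0.1889, 0.1882]
ee_rot: [[-0.987, 0.16, -0.001], [0.16, 0.987, -0.0], [0.001, -0.001, -1.0]]
wrist_force: [-0.4, -0.2, -0.2]
gripper_width: 0.802
finger_force: 0.0
```

```bash
cat > sd.py <<'E'
from h import *
import sys
o,im=snap(sys.argv[1]); print(o["ee_pos"],o["qpos"][6])
h=cv2.cvtColor(im,cv2.COLOR_BGR2HSV); m=(((h[...,0]<8)|(h[...,0]>172))&(h[...,1]>150)&(h[...,2]>60)).astype(np.uint8); m[240:]=0
c=max(cv2.findContours(m,0,1)[0],key=cv2.contourArea)
M=cv2.moments(c); e=cv2.fitLine(c,2,0,.01,.01).ravel(); uv=np.array([M["m10"],M["m01"]])/M["m00"]
P=[pt("wrist",q,.011,o)[:2] for q in (uv,uv+e[:2]*20,uv-e[:2]*20,*cv2.boxPoints(cv2.minAreaRect(c)))]
ax=np.degrees(np.arctan2(*(P[1]-P[2])[::-1]))
print(uv,"h",P[0].round(4),"axis",ax,np.round(P[3:],3).tolist())
go([*P[0],.004],np.radians(ax+90))
E
python3 sd.py w9
```

```text
[0.47670949 0.18885088 0.1881631 ] 1.196307195757978
[257.75437561 168.89872173] h [0.4786 0.1893] axis -8.847132628666348 [[0.438, 0.186], [0.441, 0.205], [0.519, 0.193], [0.515, 0.173]]
t [-0.012, 0.005, 1.228] max 3.7 rows; rot [-0.0001, -0.0001, -0.001] 0.0 rows; q7 1.2
```

Consistent. Descend, grip, lift.

Emit:
arm_command(
  gripper=[0.6,0.6,0.2,0.2,0.2],
  translation=[
    [-0.01,0.005,0.3],
    [-0.01,0.005,0.6],
    [-0.01,0.005,0.8],
    [-0.01,0.005,0.95],
    [-0.01,0.005,0.95],
  ],
  delta_rot=[
    [0,0,0],
    [0,0,0],
    [0,0,0],
    [0,0,0],
    [0,0,0],
  ],
)

```text
time: 18.65
ee_pos: [0.4767, 0.1886, 0.0436]
ee_rot: [[-0.987, 0.159, -0.004], [0.159, 0.987, -0.003], [0.004, -0.004, -1.0]]
wrist_force: [0.2, -0.5, 0.1]
gripper_width: 0.621
finger_force: 0.0
```

Emit:
arm_command(
  gripper=[0.2,0.2,0.2,-1,-1,-1,-1,-1],
  translation=[
    [0,0,0.1],
    [0,0,0.2],
    [0,0,0.28],
    [0,0,0.28],
    [0,0,0.28],
    [0,0,0.28],
    [0,0,0.28],
    [0,0,0.28],
  ],
  delta_rot=[
    [0,0,0],
    [0,0,0],
    [0,0,0],
    [0,0,0],
    [0,0,0],
    [0,0,0],
    [0,0,0],
    [0,0,0],
  ],
  squeeze=25,
)

```text
time: 19.45
ee_pos: [0.4791, 0.1898, 0.0046]
ee_rot: [[-0.988, 0.156, 0.001], [0.156, 0.988, 0.0], [-0.001, 0.001, -1.0]]
wrist_force: [0.7, 0.9, 0.0]
gripper_width: 0.215
finger_force: 0.0
```

Emit:
arm_command(
  gripper=[-1,-1,-1,-1],
  translation=[
    [0,0,0],
    [0,0,0],
    [0,0,0],
    [0,0,0],
  ],
  delta_rot=[
    [0,0,0],
    [0,0,0],
    [0,0,0],
    [0,0,0],
  ],
)

```text
time: 19.85
ee_pos: [0.4788, 0.1896, 0.0042]
ee_rot: [[-0.988, 0.156, -0.0], [0.156, 0.988, -0.0], [0.0, -0.0, -1.0]]
wrist_force: [0.1, 0.5, 0.5]
gripper_width: 0.005
finger_force: 0.0
```

```bash
python3 - <<'E'
from h import *
o,im=snap("w10")
a=arm.grab_frame("side")[:,:,::-1]; u=px("side",o["ee_pos"]).astype(int); print(u,px("side",[*o["ee_pos"][:2],.03]),px("wrist",o["ee_pos"],o))
b=cv2.resize(a[u[1]-60:u[1]+30,u[0]-60:u[0]+60],(720,540),interpolation=cv2.INTER_CUBIC)[:300*2]
c=cv2.resize(im[130:300,170:350],(540,510),interpolation=cv2.INTER_CUBIC)
x=np.zeros((540,1260,3),np.uint8); x[:,:720]=b; x[:510,720:]=c
cv2.imwrite("pics/c9.png",cv2.resize(x,(800,343)))
E
```

```text
[186 176] [186.12213502 169.09583078] [256.71801793 221.29637113]
```

View pics/c9.png

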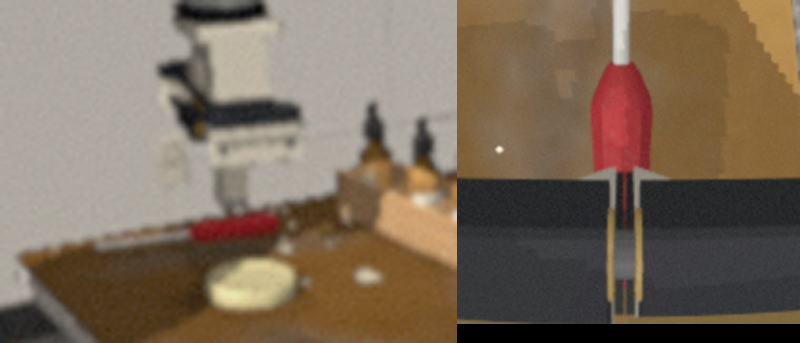

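Emit:
arm_command(
  gripper=[0.2,0.2,0.2,0.2,0.2,0.2,0.2,0.2],
  translation=[
    [0,0,-0.02],
    [0,0,-0.02],
    [0,0,-0.02],
    [0,0,-0.02],
    [0,0,-0.02],
    [0,0,0],
    [0,0,0.03],
    [0,0,0.06],
  ],
  delta_rot=[
    [0,0,0],
    [0,0,0],
    [0,0,0],
    [0,0,0],
    [0,0,0],
    [0,0,0],
    [0,0,0],
    [0,0,0],
  ],
)

```text
time: 20.75
ee_pos: [0.4788, 0.1896, -0.0053]
ee_rot: [[-0.988, 0.156, -0.0], [0.156, 0.988, 0.0], [0.0, 0.0, -1.0]]
wrist_force: [-0.6, 0.6, -0.2]
gripper_width: 0.596
finger_force: 0.0
```

Emit:
arm_command(
  gripper=[0.2,0.2,0.2,0.2],
  translation=[
    [0,0,0.02],
    [0,0,0.04],
    [0,0,0.04],
    [0,0,0.04],
  ],
  delta_rot=[
    [0,0,0],
    [0,0,0],
    [0,0,0],
    [0,0,0],
  ],
)

```text
time: 21.15
ee_pos: [0.4789, 0.1896, -0.0109]
ee_rot: [[-0.988, 0.156, -0.0], [0.156, 0.988, -0.0], [0.0, -0.0, -1.0]]
wrist_force: [-0.6, 1.0, 0.0]
gripper_width: 0.599
finger_force: 0.0
```

Emit:
arm_command(
  gripper=[-1,-1,-1,-1,-1,-1,-1,-1],
  translation=[
    [0,0,0],
    [0,0,0],
    [0,0,0],
    [0,0,0],
    [0,0,0],
    [0,0,0],
    [0,0,0],
    [0,0,0],
  ],
  delta_rot=[
    [0,0,0],
    [0,0,0],
    [0,0,0],
    [0,0,0],
    [0,0,0],
    [0,0,0],
    [0,0,0],
    [0,0,0],
  ],
  squeeze=25,
)

```text
time: 21.95
ee_pos: [0.4789, 0.1897, -0.0108]
ee_rot: [[-0.988, 0.156, 0.0], [0.156, 0.988, 0.0], [-0.0, 0.0, -1.0]]
wrist_force: [-0.2, -0.6, 2.0]
gripper_width: 0.221
finger_force: 25.0
```

Emit:
arm_command(
  gripper=[-1,-1,-1,-1,-1],
  translation=[
    [0,0,-0.1],
    [0,0,-0.35],
    [0,0,-0.65],
    [0,0,-1],
    [0,0,-1],
  ],
  delta_rot=[
    [0,0,0],
    [0,0,0],
    [0,0,0],
    [0,0,0],
    [0,0,0],
  ],
)

```text
time: 22.45
ee_pos: [0.4822, 0.1904, 0.1444]
ee_rot: [[-0.988, 0.157, 0.007], [0.157, 0.988, 0.004], [-0.007, 0.006, -1.0]]
wrist_force: [0.0, -0.5, -2.1]
gripper_width: 0.221
finger_force: 25.0
```

Emit:
arm_command(
  gripper=[-1,-1,-1,-1],
  translation=[
    [-0.08,-0.22,0],
    [-0.17,-0.47,0],
    [-0.27,-0.72,0],
    [-0.326,-0.89,0],
  ],
  delta_rot=[
    [0,0,0],
    [0,0,0],
    [0,0,0],
    [0,0,0],
  ],
)

```text
time: 22.85
ee_pos: [0.5064, 0.0472, 0.139]
ee_rot: [[-0.987, 0.158, 0.0], [0.158, 0.987, -0.001], [-0.0, -0.001, -1.0]]
wrist_force: [1.0, 0.1, -0.0]
gripper_width: 0.221
finger_force: 25.0
```

Emit:
arm_command(
  gripper=[-1,-1,-1,-1],
  translation=[
    [-0.09,-0.25,0],
    [-0.18,-0.5,0],
    [-0.27,-0.75,0],
    [-0.326,-0.89,0],
  ],
  delta_rot=[
    [0,0,0],
    [0,0,0],
    [0,0,0],
    [0,0,0],
  ],
)

```text
time: 23.25
ee_pos: [0.5334, -0.0931, 0.1389]
ee_rot: [[-0.987, 0.159, -0.0], [0.159, 0.987, -0.001], [-0.0, -0.001, -1.0]]
wrist_force: [0.6, -0.1, -1.1]
gripper_width: 0.221
finger_force: 25.0
```

Emit:
arm_command(
  gripper=[-1,-1,-1,-1],
  translation=[
    [-0.09,-0.25,0],
    [-0.18,-0.5,0],
    [-0.27,-0.75,0],
    [-0.326,-0.89,0],
  ],
  delta_rot=[
    [0,0,0],
    [0,0,0],
    [0,0,0],
    [0,0,0],
  ],
)

```text
time: 23.65
ee_pos: [0.5606, -0.2327, 0.1387]
ee_rot: [[-0.987, 0.159, -0.0], [0.159, 0.987, -0.001], [0.0, -0.001, -1.0]]
wrist_force: [0.2, -0.4, -1.5]
gripper_width: 0.218
finger_force: 25.0
```

Emit:
arm_command(
  gripper=[-1,-1,-1,-1,-1,-1],
  translation=[
    [-0.08,-0.22,0],
    [-0.16,-0.45,0],
    [-0.25,-0.7,0],
    [-0.32,-0.88,0],
    [-0.32,-0.88,0],
    [-0.32,-0.88,0],
  ],
  delta_rot=[
    [0,0,0.02],
    [0,0,0.04],
    [0,0,0.06],
    [0,0,0.08],
    [0,0,0.1],
    [0,0,0.11],
  ],
)

```text
time: 24.25
ee_pos: [0.5872, -0.368, 0.1379]
ee_rot: [[-0.656, 0.754, -0.002], [0.754, 0.656, 0.0], [0.001, -0.001, -1.0]]
wrist_force: [-0.5, 1.4, 0.3]
gripper_width: 0.222
finger_force: 25.0
```

Emit:
arm_command(
  gripper=[-1,-1,-1,-1,-1,-1,-1],
  translation=[
    [0,0,0],
    [0,0,0],
    [0,0,0],
    [0,0,0],
    [0,0,0],
    [0,0,0],
    [0,0,0],
  ],
  delta_rot=[
    [0,0,0.02],
    [0,0,0.04],
    [0,0,0.06],
    [0,0,0.08],
    [0,0,0.107],
    [0,0,0.107],
    [0,0,0.107],
  ],
)

```text
time: 24.95
ee_pos: [0.5878, -0.3665, 0.1384]
ee_rot: [[-0.054, 0.999, -0.001], [0.999, 0.054, 0.0], [0.0, -0.001, -1.0]]
wrist_force: [-0.4, -0.1, -0.5]
gripper_width: 0.216
finger_force: 25.0
```

```bash
python3 - <<'E'
from h import *
o,im=snap("w11"); print(o["ee_pos"],o["qpos"],o["gripper_width"])
go([.589,-.3684,-.006],np.radians(2.7))
# bright tray mask
g=cv2.cvtColor(im,cv2.COLOR_BGR2HSV); m=((g[...,1]<40)&(g[...,2]>110)).astype(np.uint8); m[215:]=0
for c in cv2.findContours(m,0,1)[0]:
    if cv2.contourArea(c)>600: print(cv2.contourArea(c),cv2.boundingRect(c),[pt("wrist",q,.021,o)[:2].round(3).tolist() for q in cv2.boxPoints(cv2.minAreaRect(c))])
cv2.imwrite("pics/c10.png",cv2.resize(im[0:320,100:420],(640,600)))
E
```

```text
[ 0.5877687  -0.3665231   0.13838856] [-0.07524308  0.79047901  1.02320474  1.51609067 -0.6975009   1.23421096
  1.10585803] 0.2159092706945003
t [-0.012, 0.008, 0.964] max 2.9 rows; rot [-0.0001, -0.0, 0.0011] 0.0 rows; q7 1.11
2587.5 (448, 133, 64, 82) [[0.787, -0.314], [0.845, -0.281], [0.977, -0.384], [0.898, -0.418]]
1694.5 (50, 33, 103, 42) [[0.333, -0.234], [0.337, -0.188], [0.472, -0.222], [0.469, -0.262]]
16359.0 (222, 25, 112, 190) [[0.543, -0.21], [0.654, -0.201], [0.671, -0.402], [0.55, -0.408]]
1498.5 (436, 0, 76, 66) [[0.755, -0.177], [0.784, -0.135], [0.925, -0.174], [0.884, -0.221]]
```

View pics/c10.png

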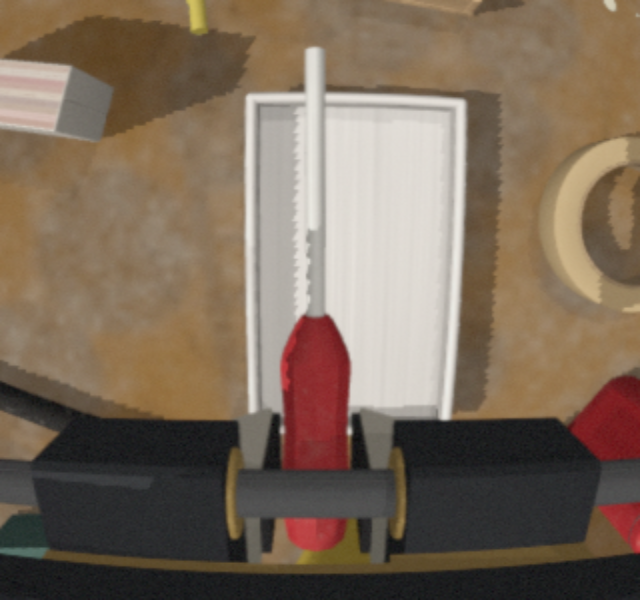

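```bash
python3 - <<'E'
from h import *
o,im=load("w11")
q=lambda x,y,z=.021: pt("wrist",(100+x/2,y/1.875),z,o)[:2]
a,b,c,d=q(247,97),q(464,100),q(252,400),q(447,415)
print(a,b,c,d)
u=(a-c)/np.linalg.norm(a-c);v=(b-d)/np.linalg.norm(b-d);print(np.degrees(np.arctan2(u[1],u[0])),np.degrees(np.arctan2(v[1],v[0])),np.linalg.norm(a-b))
w=(u+v);w/=np.linalg.norm(w); print("centre",(a+b)/2-w*.095)
print("tip",q(316,48,.16), "butt",q(315,548,.16))
E
```

```text
[ 0.54584874 -0.23848979] [ 0.65443773 -0.23215197] [ 0.55467156 -0.40693069] [ 0.66152592 -0.41088664]
92.99837368903181 92.27102559285994 0.10877378376707048
centre [ 0.60451019 -0.33022045]
tip [ 0.58096752 -0.24864806] butt [ 0.58921403 -0.40821072]
```

Emit:
arm_command(
  gripper=[-1,-1,-1,-1,-1,-1,-1],
  translation=[
    [0,0.033,0.2],
    [0,0.033,0.4],
    [0,0.033,0.6],
    [0,0.033,0.75],
    [0,0.033,0.87],
    [0,0.033,0.94],
    [0,0.033,0.94],
  ],
  delta_rot=[
    [0,0,0],
    [0,0,0],
    [0,0,0],
    [0,0,0],
    [0,0,0],
    [0,0,0],
    [0,0,0],
  ],
)

```text
time: 25.7
ee_pos: [0.5924, -0.3661, -0.003]
ee_rot: [[-0.051, 0.999, -0.001], [0.999, 0.051, 0.001], [0.001, -0.001, -1.0]]
wrist_force: [-0.2, -0.8, -1.3]
gripper_width: 0.221
finger_force: 25.0
```

Emit:
arm_command(
  gripper=[-1,-1,-1],
  translation=[
    [0,0,0.015],
    [0,0,0.015],
    [0,0,0.015],
  ],
  delta_rot=[
    [0,0,0],
    [0,0,0],
    [0,0,0],
  ],
)

```text
time: 26.0
ee_pos: [0.5934, -0.3669, -0.0031]
ee_rot: [[-0.051, 0.999, 0.001], [0.999, 0.051, -0.001], [-0.001, 0.001, -1.0]]
wrist_force: [0.5, -0.4, -1.4]
gripper_width: 0.218
finger_force: 25.0
```

Emit:
arm_command(
  gripper=[-1,-1,-0.36,-0.36,-0.36,-0.36],
  translation=[
    [0,0,0.02],
    [0,0,0.02],
    [0,0,0.02],
    [0,0,0.02],
    [0,0,0.02],
    [0,0,0.02],
  ],
  delta_rot=[
    [0,0,0],
    [0,0,0],
    [0,0,0],
    [0,0,0],
    [0,0,0],
    [0,0,0],
  ],
)

```text
time: 26.6
ee_pos: [0.5929, -0.3664, -0.0072]
ee_rot: [[-0.051, 0.999, -0.0], [0.999, 0.051, 0.0], [0.0, -0.0, -1.0]]
wrist_force: [-0.3, 0.0, 0.3]
gripper_width: 0.32
finger_force: 0.0
```

Emit:
arm_command(
  gripper=[-0.36,-0.36,-0.36,0,0.2,0.2],
  translation=[
    [0,0,-0.1],
    [0,0,-0.3],
    [0,0,-0.6],
    [0,0,-0.95],
    [0,0,-0.95],
    [0,0,-0.95],
  ],
  delta_rot=[
    [0,0,0],
    [0,0,0],
    [0,0,0],
    [0,0,0],
    [0,0,0],
    [0,0,0],
  ],
)

```text
time: 27.2
ee_pos: [0.5936, -0.3674, 0.138]
ee_rot: [[-0.05, 0.999, 0.003], [0.999, 0.05, -0.002], [-0.002, 0.003, -1.0]]
wrist_force: [0.1, -0.1, -1.1]
gripper_width: 0.528
finger_force: 0.0
```

```bash
python3 - <<'E'
from h import *
o=arm.get_obs(); print(o["ee_pos"],o["wrist_force"])
u=np.array([.4885-.3685,-.4355-.410]);
go([.43,-.40,.14],np.radians(74))
go([.39,-.416,.14],np.radians(74))
go([.417,-.234,.14],np.radians(80))
E
```

```text
[ 0.59359529 -0.36737551  0.13804749] [ 0.10314634 -0.10349287 -1.09817255]
t [-0.162, -1.1, -0.016] max 3.3 rows; rot [0.0003, 0.0006, -0.1975] 8.3 rows; q7 1.1
t [-0.255, -1.372, -0.017] max 4.2 rows; rot [0.0003, 0.0006, -0.1975] 8.3 rows; q7 1.1
t [0.947, -1.131, -0.018] max 4.4 rows; rot [0.0002, 0.0006, -0.2142] 9.0 rows; q7 1.1
```

Emit:
arm_command(
  gripper=[0.2,0.2,0.2,0.2],
  translation=[
    [-0.05,-0.25,0],
    [-0.1,-0.5,0],
    [-0.139,-0.663,0],
    [-0.139,-0.663,0],
  ],
  delta_rot=[
    [0,0,0],
    [0,0,0],
    [0,0,0],
    [0,0,0],
  ],
)

```text
time: 27.6
ee_pos: [0.4898, -0.3935, 0.1349]
ee_rot: [[-0.045, 0.999, -0.002], [0.999, 0.045, 0.001], [0.001, -0.002, -1.0]]
wrist_force: [0.2, -0.3, -0.4]
gripper_width: 0.602
finger_force: 0.0
```

Emit:
arm_command(
  gripper=[0.2,0.2,0.2,0.2,0.2,0.2],
  translation=[
    [-0.05,-0.25,0],
    [-0.1,-0.5,0],
    [-0.139,-0.663,0],
    [-0.139,-0.663,0],
    [-0.139,-0.663,0],
    [-0.139,-0.663,0],
  ],
  delta_rot=[
    [0,0,-0.02],
    [0,0,-0.04],
    [0,0,-0.06],
    [0,0,-0.08],
    [0,0,-0.1],
    [0,0,-0.1],
  ],
)

```text
time: 28.2
ee_pos: [0.3965, -0.4176, 0.1349]
ee_rot: [[-0.63, 0.777, -0.0], [0.777, 0.63, 0.001], [0.001, 0.001, -1.0]]
wrist_force: [-0.2, -0.5, -0.7]
gripper_width: 0.603
finger_force: 0.0
```

Emit:
arm_command(
  gripper=[0.2,0.2,0.2,0.2,0.2,0.2],
  translation=[
    [0,0,0],
    [0,0,0],
    [0,0,0],
    [0,0,0],
    [0,0,0],
    [0,0,0],
  ],
  delta_rot=[
    [0,0,-0.02],
    [0,0,-0.04],
    [0,0,-0.06],
    [0,0,-0.08],
    [0,0,-0.097],
    [0,0,-0.097],
  ],
)

```text
time: 28.8
ee_pos: [0.3967, -0.4177, 0.1348]
ee_rot: [[-0.96, 0.28, -0.001], [0.28, 0.96, 0.001], [0.001, 0.001, -1.0]]
wrist_force: [0.2, 0.4, 0.2]
gripper_width: 0.597
finger_force: 0.0
```

```bash
python3 - <<'E'
from h import *
o,im=snap("w12"); print(o["ee_pos"],o["qpos"])
g=(im.max(2)<60).astype(np.uint8); g[222:]=0; 
for q in cv2.findContours(g,0,1)[0]:
    if cv2.contourArea(q)<300: continue
    r=cv2.minAreaRect(q); b=[pt("wrist",x,.012,o)[:2] for x in cv2.boxPoints(r)]
    e=cv2.fitLine(q,2,0,.01,.01).ravel(); A=pt("wrist",e[2:]+25*e[:2],.01,o)-pt("wrist",e[2:]-25*e[:2],.01,o)
    print(cv2.boundingRect(q),np.mean(b,0).round(4),np.round(b,3).tolist(),np.degrees(np.arctan2(A[1],A[0])))
print(px("wrist",(.4261,-.4273,.014),o),px("wrist",(.397,-.419,.014),o))
go([.397,-.419,-.011],np.radians(73.7))
E
```

```text
[ 0.3966597  -0.4176627   0.13484393] [ 0.21197297  0.49276831  0.72951832  1.82042818 -0.39017357  0.97831805
  2.39251502]
(247, 148, 17, 74) [ 0.4044 -0.4221] [[0.44, -0.442], [0.363, -0.418], [0.368, -0.402], [0.445, -0.426]] 162.25965840917561
(0, 0, 42, 32) [ 0.0862 -0.6591] [[0.076, -0.706], [0.078, -0.621], [0.096, -0.613], [0.096, -0.696]] 88.21120415153088
[256.14713566 206.24799283] [255.9331288  178.86772875]
t [-0.006, -0.009, 0.972] max 2.9 rows; rot [0.0001, -0.0001, -0.0004] 0.0 rows; q7 2.39
```

Emit:
arm_command(
  gripper=[0.2,0.2,0.2,0.2,0.2,0.2],
  translation=[
    [0,-0.01,0.3],
    [0,-0.01,0.55],
    [0,-0.01,0.75],
    [0,-0.01,0.88],
    [0,-0.01,0.96],
    [0,-0.01,0.96],
  ],
  delta_rot=[
    [0,0,0],
    [0,0,0],
    [0,0,0],
    [0,0,0],
    [0,0,0],
    [0,0,0],
  ],
)

```text
time: 29.45
ee_pos: [0.3953, -0.4188, -0.0101]
ee_rot: [[-0.96, 0.281, -0.002], [0.281, 0.96, 0.002], [0.003, 0.001, -1.0]]
wrist_force: [-0.0, 0.1, 0.7]
gripper_width: 0.602
finger_force: 0.0
```

Emit:
arm_command(
  gripper=[0.2,-1,-1,-1,-1,-1,-1,-1],
  translation=[
    [0,0,0],
    [0,0,0],
    [0,0,0],
    [0,0,0],
    [0,0,0],
    [0,0,0],
    [0,0,0],
    [0,0,0],
  ],
  delta_rot=[
    [0,0,0],
    [0,0,0],
    [0,0,0],
    [0,0,0],
    [0,0,0],
    [0,0,0],
    [0,0,0],
    [0,0,0],
  ],
  squeeze=20,
)

```text
time: 30.25
ee_pos: [0.3961, -0.4197, -0.0084]
ee_rot: [[-0.96, 0.279, 0.0], [0.279, 0.96, -0.0], [-0.0, 0.0, -1.0]]
wrist_force: [-0.9, -0.3, 3.8]
gripper_width: 0.201
finger_force: 20.0
```

Emit:
arm_command(
  gripper=[-1,-1],
  translation=[
    [0,0,0],
    [0,0,0],
  ],
  delta_rot=[
    [0,0,0],
    [0,0,0],
  ],
)

```text
time: 30.45
ee_pos: [0.3961, -0.4197, -0.0084]
ee_rot: [[-0.96, 0.279, 0.0], [0.279, 0.96, 0.0], [-0.0, 0.0, -1.0]]
wrist_force: [-0.3, 1.0, 4.3]
gripper_width: 0.202
finger_force: 20.0
```

Emit:
arm_command(
  gripper=[-1,-1,-1,-1,-1],
  translation=[
    [0,0,-0.1],
    [0,0,-0.35],
    [0,0,-0.65],
    [0,0,-0.9],
    [0,0,-0.9],
  ],
  delta_rot=[
    [0,0,0],
    [0,0,0],
    [0,0,0],
    [0,0,0],
    [0,0,0],
  ],
)

```text
time: 30.95
ee_pos: [0.3975, -0.4225, 0.1322]
ee_rot: [[-0.96, 0.28, 0.006], [0.279, 0.96, -0.006], [-0.007, -0.004, -1.0]]
wrist_force: [0.8, -1.1, -1.1]
gripper_width: 0.201
finger_force: 20.0
```

Emit:
arm_command(
  gripper=[-1,-1,-1,-1],
  translation=[
    [-0.2,0.2,0],
    [-0.4,0.4,0],
    [-0.623,0.607,0],
    [-0.623,0.607,0],
  ],
  delta_rot=[
    [0,0,0],
    [0,0,0],
    [0,0,0],
    [0,0,0],
  ],
)

```text
time: 31.35
ee_pos: [0.5177, -0.3526, 0.1259]
ee_rot: [[-0.963, 0.269, 0.002], [0.269, 0.963, 0.002], [-0.001, 0.003, -1.0]]
wrist_force: [0.7, 1.0, -0.3]
gripper_width: 0.201
finger_force: 20.0
```

Emit:
arm_command(
  gripper=[-1,-1,-1,-1,-1,-1],
  translation=[
    [-0.2,0.2,0],
    [-0.4,0.4,0],
    [-0.623,0.607,0],
    [-0.623,0.607,0],
    [-0.623,0.607,0],
    [-0.623,0.607,0],
  ],
  delta_rot=[
    [0,0,0.02],
    [0,0,0.04],
    [0,0,0.06],
    [0,0,0.08],
    [0,0,0.1],
    [0,0,0.1],
  ],
)

```text
time: 31.95
ee_pos: [0.6259, -0.2965, 0.1261]
ee_rot: [[-0.612, 0.791, -0.001], [0.791, 0.612, -0.0], [0.001, -0.001, -1.0]]
wrist_force: [-0.2, -0.7, -0.7]
gripper_width: 0.201
finger_force: 20.0
```

Emit:
arm_command(
  gripper=[-1,-1,-1,-1,-1,-1],
  translation=[
    [0,0,0],
    [0,0,0],
    [0,0,0],
    [0,0,0],
    [0,0,0],
    [0,0,0],
  ],
  delta_rot=[
    [0,0,0.02],
    [0,0,0.04],
    [0,0,0.06],
    [0,0,0.08],
    [0,0,0.1],
    [0,0,0.1],
  ],
)

```text
time: 32.55
ee_pos: [0.6257, -0.297, 0.1264]
ee_rot: [[-0.032, 0.999, -0.001], [0.999, 0.032, -0.0], [-0.0, -0.001, -1.0]]
wrist_force: [-0.8, 0.6, -0.8]
gripper_width: 0.203
finger_force: 20.0
```

```bash
python3 - <<'E'
from h import *
o,im=snap("w13"); print(o["ee_pos"],o["qpos"],o["gripper_width"])
go([.6265,-.297,.004],np.radians(1.5))
E
```

```text
[ 0.62572619 -0.297009    0.12639247] [-0.18883717  0.80276157  1.01939041  1.52950113 -0.71153885  1.21593737
  0.98123032] 0.2034832761447103
t [0.001, 0.006, 0.816] max 2.4 rows; rot [-0.0001, 0.0, 0.0016] 0.1 rows; q7 0.98
```

Emit:
arm_command(
  gripper=[-1,-1,-1,-1,-1,-1,-1],
  translation=[
    [0,0.005,0.2],
    [0,0.005,0.4],
    [0,0.005,0.6],
    [0,0.005,0.73],
    [0,0.005,0.82],
    [0,0.005,0.82],
    [0,0.005,0.82],
  ],
  delta_rot=[
    [0,0,0],
    [0,0,0],
    [0,0,0],
    [0,0,0],
    [0,0,0],
    [0,0,0],
    [0,0,0],
  ],
)

```text
time: 33.3
ee_pos: [0.6273, -0.2975, 0.0044]
ee_rot: [[-0.032, 0.999, 0.001], [0.999, 0.032, -0.001], [-0.001, 0.001, -1.0]]
wrist_force: [0.4, -0.4, -0.6]
gripper_width: 0.2
finger_force: 20.0
```

Emit:
arm_command(
  gripper=[-1,-0.36,-0.36,-0.36,-0.36,-0.36],
  translation=[
    [0,0,0.01],
    [0,0,0.01],
    [0,0,0.01],
    [0,0,0.01],
    [0,0,0.01],
    [0,0,0.01],
  ],
  delta_rot=[
    [0,0,0],
    [0,0,0],
    [0,0,0],
    [0,0,0],
    [0,0,0],
    [0,0,0],
  ],
)

```text
time: 33.9
ee_pos: [0.627, -0.2968, 0.002]
ee_rot: [[-0.032, 0.999, 0.0], [0.999, 0.032, 0.0], [-0.0, 0.0, -1.0]]
wrist_force: [0.0, -0.9, 0.3]
gripper_width: 0.32
finger_force: 0.0
```

Emit:
arm_command(
  gripper=[-0.36,-0.36,-0.36,0,0.2,0.2],
  translation=[
    [0,0,-0.1],
    [0,0,-0.3],
    [0,0,-0.6],
    [0,0,-0.95],
    [0,0,-0.95],
    [0,0,-0.95],
  ],
  delta_rot=[
    [0,0,0],
    [0,0,0],
    [0,0,0],
    [0,0,0],
    [0,0,0],
    [0,0,0],
  ],
)

```text
time: 34.5
ee_pos: [0.6277, -0.2976, 0.147]
ee_rot: [[-0.032, 0.999, 0.003], [0.999, 0.032, -0.001], [-0.001, 0.003, -1.0]]
wrist_force: [-0.0, 0.7, 0.0]
gripper_width: 0.535
finger_force: 0.0
```

```bash
python3 - <<'E'
from h import *
o,im=load("w2")
# carton yaw from corners
a=np.array([[.366,-.241],[.372,-.209],[.468,-.226],[.462,-.259]])
u=(a[2]-a[1]+a[3]-a[0]);print("long axis",np.degrees(np.arctan2(u[1],u[0])))
v=a[1]-a[0]+a[2]-a[3];print("short",np.degrees(np.arctan2(v[1],v[0])))
go([.417,-.234,.12],np.radians(80)); print(arm.get_obs()["ee_pos"])
E
```

```text
long axis -10.331104844339697
short 79.54009090707086
t [0.468, -1.391, 0.175] max 4.4 rows; rot [0.0003, 0.0006, -0.2172] 9.1 rows; q7 0.97
[ 0.62771252 -0.29757451  0.14700841]
```

Emit:
arm_command(
  gripper=[0.6,0.6,0.6,0.6],
  translation=[
    [0.08,-0.23,0],
    [0.16,-0.46,0],
    [0.234,-0.695,0],
    [0.234,-0.695,0],
  ],
  delta_rot=[
    [0,0,0],
    [0,0,0],
    [0,0,0],
    [0,0,0],
  ],
)

```text
time: 34.9
ee_pos: [0.516, -0.2633, 0.143]
ee_rot: [[-0.028, 1.0, -0.004], [1.0, 0.028, 0.004], [0.004, -0.004, -1.0]]
wrist_force: [0.3, -0.3, 0.2]
gripper_width: 0.794
finger_force: 0.0
```

Emit:
arm_command(
  gripper=[0.6,0.6,0.6,0.6,0.6,0.6],
  translation=[
    [0.08,-0.23,0],
    [0.16,-0.46,0],
    [0.234,-0.695,0],
    [0.234,-0.695,0],
    [0.234,-0.695,0],
    [0.234,-0.695,0],
  ],
  delta_rot=[
    [0,0,-0.02],
    [0,0,-0.04],
    [0,0,-0.06],
    [0,0,-0.08],
    [0,0,-0.1],
    [0,0,-0.11],
  ],
)

```text
time: 35.5
ee_pos: [0.4162, -0.2327, 0.1441]
ee_rot: [[-0.665, 0.746, -0.0], [0.746, 0.665, 0.001], [0.001, 0.0, -1.0]]
wrist_force: [-0.4, -0.3, -0.2]
gripper_width: 0.799
finger_force: 0.0
```

Emit:
arm_command(
  gripper=[0.6,0.6,0.6,0.6,0.6,0.6],
  translation=[
    [0,0,0],
    [0,0,0],
    [0,0,0],
    [0,0,0],
    [0,0,0],
    [0,0,0],
  ],
  delta_rot=[
    [0,0,-0.02],
    [0,0,-0.04],
    [0,0,-0.06],
    [0,0,-0.08],
    [0,0,-0.107],
    [0,0,-0.107],
  ],
)

```text
time: 36.1
ee_pos: [0.4163, -0.233, 0.144]
ee_rot: [[-0.985, 0.172, -0.001], [0.172, 0.985, 0.0], [0.001, 0.0, -1.0]]
wrist_force: [0.4, -0.4, 0.2]
gripper_width: 0.796
finger_force: 0.0
```

```bash
python3 - <<'E'
from h import *
o,im=snap("w14"); print(o["ee_pos"],o["qpos"])
go([.417,-.234,.012],np.radians(79.6))
g=cv2.cvtColor(im,cv2.COLOR_BGR2HSV); m=((g[...,1]<75)&(g[...,2]>120)).astype(np.uint8); m[215:]=0
for q in cv2.findContours(m,0,1)[0]:
    if cv2.contourArea(q)<800: continue
    b=[pt("wrist",x,.062,o)[:2] for x in cv2.boxPoints(cv2.minAreaRect(q))]
    print(cv2.boundingRect(q),np.mean(b,0).round(4),np.round(b,3).tolist())
E
```

```text
[ 0.41625103 -0.23301791  0.14399204] [-0.24410454  0.320355    0.82324142  2.04452118 -0.29959943  0.89852727
  2.14168937]
t [-0.007, -0.005, 0.88] max 2.6 rows; rot [0.0001, -0.0001, 0.0009] 0.0 rows; q7 2.14
(465, 131, 39, 52) [0.4247 0.0257] [[0.393, -0.006], [0.398, 0.057], [0.46, 0.059], [0.449, -0.007]]
(236, 130, 41, 85) [ 0.4024 -0.2315] [[0.361, -0.242], [0.367, -0.207], [0.444, -0.22], [0.438, -0.257]]
(224, 23, 71, 55) [ 0.2912 -0.2103] [[0.266, -0.24], [0.267, -0.179], [0.316, -0.181], [0.315, -0.241]]
(467, 0, 45, 59) [0.2787 0.0559] [[0.249, 0.025], [0.238, 0.107], [0.313, 0.084], [0.315, 0.007]]
(393, 0, 81, 60) [ 0.2907 -0.0258] [[0.298, -0.093], [0.24, 0.015], [0.286, 0.045], [0.339, -0.07]]
```

Consistent (near end of carton at x≈0.364). Descend and grip.

Emit:
arm_command(
  gripper=[0.6,0.6,0.6,0.6,0.6,0.6],
  translation=[
    [-0.007,-0.005,0.25],
    [-0.007,-0.005,0.45],
    [-0.007,-0.005,0.65],
    [-0.007,-0.005,0.8],
    [-0.007,-0.005,0.88],
    [-0.007,-0.005,0.88],
  ],
  delta_rot=[
    [0,0,0],
    [0,0,0],
    [0,0,0],
    [0,0,0],
    [0,0,0],
    [0,0,0],
  ],
)

```text
time: 36.75
ee_pos: [0.4163, -0.2339, 0.0112]
ee_rot: [[-0.984, 0.177, -0.003], [0.177, 0.984, 0.001], [0.003, 0.0, -1.0]]
wrist_force: [-0.3, -1.2, 0.3]
gripper_width: 0.799
finger_force: 0.0
```

Emit:
arm_command(
  gripper=[0,-1,-1,-1,-1,-1,-1,-1],
  translation=[
    [0,0,0],
    [0,0,0],
    [0,0,0],
    [0,0,0],
    [0,0,0],
    [0,0,0],
    [0,0,0],
    [0,0,0],
  ],
  delta_rot=[
    [0,0,0],
    [0,0,0],
    [0,0,0],
    [0,0,0],
    [0,0,0],
    [0,0,0],
    [0,0,0],
    [0,0,0],
  ],
  squeeze=25,
)

```text
time: 37.55
ee_pos: [0.4175, -0.2343, 0.0127]
ee_rot: [[-0.985, 0.175, 0.001], [0.175, 0.985, 0.0], [-0.0, 0.0, -1.0]]
wrist_force: [-1.0, 1.4, 5.6]
gripper_width: 0.369
finger_force: 24.9
```

Emit:
arm_command(
  gripper=[-1,-1],
  translation=[
    [0,0,0],
    [0,0,0],
  ],
  delta_rot=[
    [0,0,0],
    [0,0,0],
  ],
)

```text
time: 37.75
ee_pos: [0.4175, -0.2343, 0.0127]
ee_rot: [[-0.985, 0.175, 0.001], [0.175, 0.985, 0.0], [-0.0, 0.0, -1.0]]
wrist_force: [-0.4, 0.4, 5.6]
gripper_width: 0.369
finger_force: 24.9
```

Emit:
arm_command(
  gripper=[-1,-1,-1,-1,-1],
  translation=[
    [0,0,-0.1],
    [0,0,-0.35],
    [0,0,-0.65],
    [0,0,-0.9],
    [0,0,-0.9],
  ],
  delta_rot=[
    [0,0,0],
    [0,0,0],
    [0,0,0],
    [0,0,0],
    [0,0,0],
  ],
)

```text
time: 38.25
ee_pos: [0.4195, -0.2357, 0.1513]
ee_rot: [[-0.985, 0.175, 0.006], [0.175, 0.985, -0.002], [-0.007, -0.001, -1.0]]
wrist_force: [0.8, 0.2, -1.7]
gripper_width: 0.371
finger_force: 24.9
```

Emit:
arm_command(
  gripper=[-1,-1,-1,-1],
  translation=[
    [-0.2,0.18,0],
    [-0.4,0.36,0],
    [-0.63,0.55,0],
    [-0.63,0.55,0],
  ],
  delta_rot=[
    [0,0,0],
    [0,0,0],
    [0,0,0],
    [0,0,0],
  ],
)

```text
time: 38.65
ee_pos: [0.5294, -0.1643, 0.1458]
ee_rot: [[-0.986, 0.167, 0.0], [0.167, 0.986, 0.001], [-0.0, 0.001, -1.0]]
wrist_force: [0.3, -0.1, -2.4]
gripper_width: 0.368
finger_force: 24.9
```

Emit:
arm_command(
  gripper=[-1,-1,-1,-1,-1,-1],
  translation=[
    [-0.2,0.18,0],
    [-0.4,0.36,0],
    [-0.63,0.55,0],
    [-0.63,0.55,0],
    [-0.63,0.55,0],
    [-0.63,0.55,0],
  ],
  delta_rot=[
    [0,0,0.02],
    [0,0,0.04],
    [0,0,0.06],
    [0,0,0.08],
    [0,0,0.1],
    [0,0,0.12],
  ],
)

```text
time: 39.25
ee_pos: [0.6315, -0.1046, 0.1457]
ee_rot: [[-0.594, 0.804, -0.002], [0.804, 0.594, -0.0], [0.001, -0.002, -1.0]]
wrist_force: [0.2, -0.5, -1.8]
gripper_width: 0.369
finger_force: 24.9
```

Emit:
arm_command(
  gripper=[-1,-1,-1,-1,-1,-1,-1],
  translation=[
    [0,0,0],
    [0,0,0],
    [0,0,0],
    [0,0,0],
    [0,0,0],
    [0,0,0],
    [0,0,0],
  ],
  delta_rot=[
    [0,0,0.02],
    [0,0,0.04],
    [0,0,0.06],
    [0,0,0.08],
    [0,0,0.1],
    [0,0,0.116],
    [0,0,0.116],
  ],
)

```text
time: 39.95
ee_pos: [0.6315, -0.1046, 0.1459]
ee_rot: [[0.089, 0.996, -0.002], [0.996, -0.089, -0.0], [-0.0, -0.002, -1.0]]
wrist_force: [-0.9, -0.8, -2.3]
gripper_width: 0.37
finger_force: 24.9
```

```bash
python3 - <<'E'
from h import *
o,im=snap("w15"); print(o["ee_pos"],o["qpos"],o["gripper_width"])
go([.6324,-.104,.02],np.radians(-5))
cv2.imwrite("pics/c11.png",cv2.resize(im[60:310,130:400],None,fx=2,fy=2,interpolation=cv2.INTER_CUBIC))
E
```

```text
[ 0.631495   -0.10459811  0.14587206] [-0.57413638  0.75575484  1.14378158  1.65719657 -0.72623092  1.21917072
  0.64690868] 0.3700384969364886
t [0.006, 0.007, 0.841] max 2.5 rows; rot [-0.0003, 0.0001, 0.0002] 0.0 rows; q7 0.65
```

View pics/c11.png

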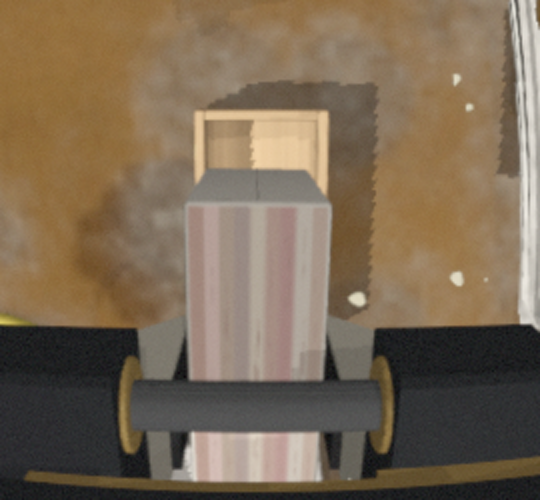

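```bash
python3 - <<'E'
from h import *
o,im=load("w15")
q=lambda x,y,z=.026: pt("wrist",(130+x/2,60+y/2),z,o)[:2]
a,b,c,d=q(196,112),q(328,112),q(195,180),q(329,185)
for s in (a-c,b-d,b-a): print(np.degrees(np.arctan2(s[1],s[0])),np.linalg.norm(s))
u=np.array([np.cos(np.radians(85)),np.sin(np.radians(85))]); print("centre",(a+b)/2-u*.066)
# carton top +y end edge and centre, z of top = tcp+.0493
zt=.1459+.0493; e=(q(187,205,zt)+q(330,205,zt))/2; print("carton centre",e-u*.049, o["ee_pos"], np.linalg.norm(q(187,205,zt)-q(330,205,zt)))
E
```

```text
83.16519550083714 0.034902732990543195
86.71785140652955 0.037528350176399695
-5.023891223531523 0.06653874263971916
centre [ 0.6334954  -0.10660021]
carton centre [ 0.63161569 -0.1054465 ] [ 0.631495   -0.10459811  0.14587206] 0.03245549962810871
```

Emit:
arm_command(
  gripper=[-1,-1,-1,-1,-1,-1,-1,-1],
  translation=[
    [-0.005,0.01,0.2],
    [-0.005,0.01,0.4],
    [-0.005,0.01,0.55],
    [-0.005,0.01,0.68],
    [-0.005,0.01,0.78],
    [-0.005,0.01,0.84],
    [-0.005,0.01,0.84],
    [-0.005,0.01,0.84],
  ],
  delta_rot=[
    [0,0,0],
    [0,0,0],
    [0,0,0],
    [0,0,0],
    [0,0,0],
    [0,0,0],
    [0,0,0],
    [0,0,0],
  ],
)

```text
time: 40.8
ee_pos: [0.6341, -0.106, 0.0221]
ee_rot: [[0.087, 0.996, 0.001], [0.996, -0.087, -0.0], [-0.0, 0.001, -1.0]]
wrist_force: [0.9, 0.1, -1.5]
gripper_width: 0.367
finger_force: 24.9
```

Emit:
arm_command(
  gripper=[-1,-1,-1,0.2,0.2,0.2,0.2,0.2],
  translation=[
    [0,0,0.015],
    [0,0,0.027],
    [0,0,0.027],
    [0,0,0.027],
    [0,0,0.027],
    [0,0,0.027],
    [0,0,0.027],
    [0,0,0.027],
  ],
  delta_rot=[
    [0,0,0],
    [0,0,0],
    [0,0,0],
    [0,0,0],
    [0,0,0],
    [0,0,0],
    [0,0,0],
    [0,0,0],
  ],
)

```text
time: 41.6
ee_pos: [0.6336, -0.1057, 0.0174]
ee_rot: [[0.088, 0.996, 0.0], [0.996, -0.088, -0.0], [-0.0, 0.0, -1.0]]
wrist_force: [0.5, -0.4, -0.5]
gripper_width: 0.597
finger_force: 0.0
```

Emit:
arm_command(
  gripper=[0.3,0.4,0.5,0.5,0.5],
  translation=[
    [0,0,-0.1],
    [0,0,-0.4],
    [0,0,-0.7],
    [0,0,-1],
    [0,0,-1],
  ],
  delta_rot=[
    [0,0,0],
    [0,0,0],
    [0,0,0],
    [0,0,0],
    [0,0,0],
  ],
)

```text
time: 42.1
ee_pos: [0.6363, -0.1081, 0.1748]
ee_rot: [[0.089, 0.996, 0.009], [0.996, -0.089, -0.002], [-0.002, 0.009, -1.0]]
wrist_force: [-0.4, -0.9, -0.6]
gripper_width: 0.746
finger_force: 0.0
```

Emit:
arm_command(
  gripper=[0.5,0.5,0.5,0.5],
  translation=[
    [0,-0.3,-0.3],
    [0,-0.6,-0.5],
    [0,-0.95,-0.6],
    [0,-0.95,-0.6],
  ],
  delta_rot=[
    [0,0,0],
    [0,0,0],
    [0,0,0],
    [0,0,0],
  ],
)

```text
time: 42.5
ee_pos: [0.4886, -0.0946, 0.2585]
ee_rot: [[0.09, 0.996, 0.0], [0.996, -0.09, 0.002], [0.002, -0.0, -1.0]]
wrist_force: [0.1, 0.7, -1.0]
gripper_width: 0.749
finger_force: 0.0
```

Emit:
arm_command(
  gripper=[0.5,0.5,0.5,0.5],
  translation=[
    [0,-0.3,0],
    [0,-0.6,0],
    [0,-0.9,0],
    [0,-0.9,0],
  ],
  delta_rot=[
    [0,0,0],
    [0,0,0],
    [0,0,0],
    [0,0,0],
  ],
)

```text
time: 42.9
ee_pos: [0.3588, -0.0808, 0.2576]
ee_rot: [[0.087, 0.996, 0.0], [0.996, -0.087, 0.001], [0.001, 0.0, -1.0]]
wrist_force: [-1.4, 1.4, -1.6]
gripper_width: 0.748
finger_force: 0.0
```

```bash
python3 - <<'E'
from h import *
im=arm.grab_frame("top")[:,:,::-1].copy(); cv2.imwrite("pics/top9.png",im); h=cv2.cvtColor(im,cv2.COLOR_BGR2HSV)
print(arm.get_obs()["ee_pos"])
Rx=lambda y:np.array([np.cos(np.radians(y-90)),np.sin(np.radians(y-90))])
def rel(p,c,yaw):
    x=Rx(yaw);d=p[:2]-c;return np.round([d@x,d@np.array([-x[1],x[0]])],4)
def blobs(m,lab,box,z,c,yaw):
    k=np.zeros_like(m,np.uint8);s=np.s_[box[1]:box[3],box[0]:box[2]];k[s]=m[s]
    for q in cv2.findContours(k,0,1)[0]:
        if cv2.contourArea(q)>12:
            r=cv2.minAreaRect(q);print(lab,np.round(r[0],1),np.round(r[1],1),round(r[2]),"rel",rel(pt("top",r[0],z),np.array(c),yaw))
red=((h[...,0]<8)|(h[...,0]>172))&(h[...,1]>130); dark=h[...,2]<65
blobs(red,"sd",(295,140,385,195),.015,(.604,-.329),92.7)
blobs(dark,"marker",(295,140,385,195),.014,(.604,-.329),92.7)
blobs(dark,"bottles",(120,140,205,185),.09,(.6266,.122),96.9)
pk=(h[...,1]<70)&(h[...,2]>110); blobs(pk,"carton",(220,130,282,178),.067,(.6335,-.1066),85)
ld=(h[...,1]<110)&(h[...,2]>150); blobs(ld,"lid",(160,215,200,255),.013,(.442,.076),90)
E
```

```text
[ 0.3532432  -0.08014845  0.25761477]
sd [353.5 170.6] [ 6.4 29.3] 86 rel [-0.0111 -0.0369]
bottles [131.3 164.3] [7.8 5.7] 45 rel [-0.0086  0.0557]
bottles [156.5 158.2] [7.8 5.8] 34 rel [-0.0033 -0.006 ]
bottles [179.9 153.2] [6.6 5.4] 72 rel [ 0.0001 -0.0628]
carton [244.  175.5] [ 3. 12.] 90 rel [-0.0549  0.0112]
carton [249.4 156.1] [40.7 19.5] 3 rel [-0.0062  0.0012]
lid [178.5 228.8] [14.  27.9] 78 rel [0.0186 0.0043]
```

```bash
python3 - <<'E'
from h import *
im=cv2.imread("pics/top9.png"); h=cv2.cvtColor(im,cv2.COLOR_BGR2HSV)
print(h[142:192:3,296:386:4,2])
b=h[...,2]<90; k=np.zeros(b.shape,np.uint8); k[135:260,285:430]=b[135:260,285:430]
for q in cv2.findContours(k,0,1)[0]:
    if cv2.contourArea(q)>15: r=cv2.minAreaRect(q); print(np.round(r[0]),np.round(r[1]),round(r[2]),pt("top",r[0],.014))
E
```

```text
[[117 124 117 114 115 111 123 123 123 124 123 125 122 114 110 115 119 125
  139 187 163 165 160]
 [117 112 114 116 110 110 118 121 132 147 189 204 213 232 240 231 220 221
  199 152 159 159 161]
 [115 191 209 219 234 238 229 221 220 205 193 199 200 188 186 196 216 217
  189 112 159 160 160]
 [109 237 196 199 186 179 164 172 176 172 180 176 177 182 183 179 222 221
  192 125 175 158 163]
 [115 231 225 226 182 183 185 189 190 189 176 168 159 161 131 107 102 223
  221 131 192 162 164]
 [122 221 224 229 151  72  65  76  75  75  76  84  80  82  87  93  96 219
  224 157 201 163 163]
 [138 206 223 225 139  85  77  82  88  86  81  81  80  84  79  75  86 215
  223 165 232 165 161]
 [131 181 220 226 216 178 183 190 203 220 184 180 176 178 178 181 180 202
  221 178 232 158 164]
 [131 152 210 222 224 224 226 229 229 228 182 185 185 183 183 172 167 162
  204 181 220 163 164]
 [151 123 201 210 192 180 178 183 184 203 184 150 166 178 181 185 190 199
  206 178 193 164 161]
 [153 109 212 213 226 213 213 215 215 218 223 189 213 214 214 208 207 208
  202 191 159 153 151]
 [152 111 216 224 225 226 214 206 215 222 221 201 194 202 206 205 210 217
  217 198 134 155 158]
 [148 107 218 225 226 227 227 229 228 230 232 233 230 218 216 213 208 189
  184 183 114 159 163]
 [150 103 219 224 211 204 194 204 184 186 185 182 184 184 185 183 186 183
  186 182 133 178 162]
 [155 115 204 182 182 184 184 188 184 185 184 187 187 181 181 185 196 206
  217 221 238 182 160]
 [159 146 222 182 172 178 191 201 213 219 231 233 231 223 216 189 163 171
  150 148 148 146 147]
 [156 150 228 225 224 200 169 165 151 150 149 154 154 153 160 160 159 155
  155 154 152 148 152]]
[420. 239.] [29.  8.] 73 [ 0.41766947 -0.5145121   0.014     ]
[337. 158.] [ 6. 48.] 87 [ 0.62882507 -0.32735806  0.014     ]
```

```bash
python3 -c "
from station import arm
print(arm.close_job(), arm.get_obs()['time'])"
```

```text
the job is handed in; nothing more can be done
the job is handed in; nothing more can be done
```

I handed the job in at about 43 s with all five items placed and released: both bottles in the rack, the marker and screwdriver in the tray, and the carton in its holder. The last overhead picture put every item inside its limits, but I couldn't fully check the lid because the arm partly hid it (it was never touched, as far as I can tell), and no verdict came back.

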